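# Exchange sample vials in the transit carrier and pin it shut

## Robot

A 6-joint arm with a two-finger parallel gripper is mounted at the origin on the work surface. World frame = base frame: x ahead of the robot, y to its left, z up, the work surface at z = 0. Lengths are in m, angles in degrees, forces in N, time in s.
With the tool pointing down it reaches from about 0.4 to 0.825 m from the base axis. Payload 7 kg.
Tool frame: the origin (TCP) lies midway between the tips of the shut fingers; the grasp point (between the pads) lies 19 mm behind it (r.grip_depth is the distance from the TCP to the grasp point, in m); z points along the fingers, y is the line along which they close (so a half turn about z gives the same grasp; the last joint's range is limited). The gripper opens to 88 mm and grips with 3 to 60 N. Pads are 19 mm wide; open, the fingers measure 130 mm over their backs; the gripper's body (78 mm by 193 mm) begins 47 mm behind the grasp point.
Start: joints at [88.757, 20.546, 0.682, 0, -70.136, -16.507], TCP at [0.206, 0.643, 0.227] pointing down, gripper open.
Joint ranges: [-176.03, 176.03], [-82.01, 121.73], [-58.28, 71.71], [-173.87, 95.51], [-174.79, -0.11], [-173.66, 173.66]. Speed limits (degrees/s): [136.94, 136.94, 172.46, 180, 180, 180].

## Interface

Orientations are given as [roll, pitch, yaw] about the fixed x, y, z axes, in that order (R = Rz(yaw) Ry(pitch) Rx(roll)).
In Python, from plant import r, capture, close_job, search_frame, outline_of gives the robot as it stands.
- The arm moves only by the shell command python3 -m creep 'ROWS' [FORCE]. ROWS is JSON, a list of rows, each a list of 7 numbers: the finger opening in mm, from 0 to 87.6, then the shift along the world's x, y, z in units of 25 mm (1.0 is 25 mm), then the turn, a rotation vector about the world's x, y, z in degrees. In form: [[hand, x, y, z, ax, ay, az], ...]. A call has 1 to 8 rows; each row shifts and turns the commanded pose from where the row before left it; what a row does not reach is not made up. A row lasts 1/12 s, in which the tool goes at most 41.7 mm and 7.16 degrees, less where a joint would pass 70% of its speed; a pose out of reach is approached as far as the arm can. A call is refused whole if a number of a shift passes 1 or a number of a turn 7.16, either way. A call with a gripper value outside its range is refused whole. The fingers move at their own pace and stop on an object; FORCE is the grip in N (left out, the last holds). Time passes only in rows, so rows that do not move let the fingers close. It gives the time, the measured TCP pose, the force, the opening and the grip force at its end, in the units of the state.
- r.get_state(): the state, without advancing time (a new reading comes with each control period).
- capture(name): name is "scene" or "top" or "wrist"; returns a dict with "frame" (420x560x3 uint8, red, green, blue), "K" (3x3 intrinsics, pixels), "k1" (the pictures are not rectified: a ray, as slopes to the right and down, at radius r is drawn at 1 + k1 r^2 times it, then the intrinsics apply), "origin" and "rotation" of the camera in the world. Camera axes: x right, y down, z forward; pixel columns grow to the right and rows downward; lengths in m; the calibration is good to about 2 mm. A picture is of the moment at which its call begins. There is no depth.
- close_job(): hands the job in; it is judged then, once.
Trained networks look in a picture, given as the dict that the camera call returned (one of the last four; its "shot" number tells which), for a name from the list of things; names that differ only in an ending like _2 or _b are one class to them, and where a whole thing is asked for, a point or a joint stands for the part that bears it (a point fixed in the world has none). Each returns a list of dicts, best first, with "conf" (0 to 1); they miss things now and then, are a little off and sometimes report something else, mostly with a low value. They report only what shows in the picture. A call takes as long as a camera call. They do not tell look-alikes from the thing itself.
- search_frame(picture, target): "bbox" ([left, top, right, bottom] in pixels, round what is visible of it).
- outline_of(picture, target): "region" (420x560 bool, what is visible of it) and "bbox" ([left, top, right, bottom] in pixels, round what is visible of it).
The state is a dict: "time_s": time; "joints": joint angles; "qd": joint speeds; "joint_torque": joint torques, N m; "tcp_pos": TCP position; "eef_rot": TCP orientation; "contact_force": force on the tool from outside, world axes, zero at the start; "moment": the same for the moment, N m; "gripper_width": finger opening in m; "gripper_force": force on a finger pad.
Only numpy, scipy, OpenCV 4.12 (cv2) and the standard library are available. Lean on these libraries where they do the work, as an engineer would, in place of code of your own. Each camera call takes 0.05 s, during which the arm holds its last target. There are 200 camera calls.

## Task

The transit carrier has come back to the deburring bench with empty vials. Slide its blue keeper bar fully open, move every white-capped empty vial from the carrier into the black bench rack and every orange-capped vial from the rack into the carrier, each vial kept upright and seated to the bottom of its hole. Only when all vials are exchanged, slide the keeper fully home over them and lock it by pushing the red-handled pin through both eyelets until its handle meets the outer eyelet; do not disturb the green-capped reference vial, the castings or the file.

Things in the scene. Friction and masses are not known exactly. Their poses are not given: they have to be found in the camera images.
- rack: black plastic block, 130 x 130 x 36 mm, fixed on the bench, with 2 x 2 vial holes, 23 mm dia., 30 mm deep (their floors 6 mm above the bench), at x = +-37.5 mm, y = +-37.5 mm in its frame. Origin: centre of its underside. A seated vial's origin is 6 mm above the rack's origin, and the vial's top 40 mm above the block
- carrier: yellow block fixed on the bench, 60 (x) x 220 (y) x 36 mm, with three vial holes, 23 mm dia., 30 mm deep (floors 6 mm above the bench), at x = 0, y = -75, 0, +75 mm. Origin: centre of the hole block's underside. At its -y end a fixed steel eyelet plate and beyond it a flat landing, 40 mm high (x -30..30, y -110..-203 mm), on which the pin's foot rides and rests when it is in
- keeper (a joint): slide of the blue keeper bar, m: 0 = closed, over the vial row; 0.08 = fully open, shifted 80 mm along the carrier's +x (away from the robot). Bar 28 mm wide, 272 mm long along the carrier's y, 82 to 88 mm above the bench. A blue ear hangs from its -y end; its 15 mm hole lines up with the fixed eyelet when closed. Resists with about 1.5 N, stays where left
- keeper_grip (a point): middle of the keeper's grip fin, 98 mm above the bench: the fin is 14 mm thick along the carrier's x, 44 mm long along its y, 20 mm high (88 to 108 mm). It moves with the keeper
- eyelet (a point): centre of the hole (15 mm dia., axis along the carrier's y) in the fixed steel eyelet plate, 62 mm above the bench, at x = 0, y = -130 mm in the carrier's frame; axes as the carrier's. Plate 10 mm thick (y -135..-125), 34 mm wide. The keeper's ear, when closed, is the outer eyelet: y -147..-139 mm. The pin enters from the -y side, moving to +y
- pin: lock pin with red handle, 160 g, standing on its foot (40 x 44 x 12 mm); above it a grip 40 mm long (x), 24 mm thick (y), its top at z = 60 mm. A 10 mm steel rod sticks out along +x at z = 22 mm, from the handle's face at x = 20 to a tapered tip at x = 66 mm. Origin: centre of the foot's underside. Pushed fully in, standing on the landing, its origin is at carrier y = -167 mm
- pin_tip (a point): end of the pin's rod, at (66, 0, 22) mm in the pin's frame; axes as the pin's
- full1: clear plastic sample vial, 20 mm dia. body with a 24 mm dia., 14 mm high orange cap, 70 mm tall overall, 30 g, holding a dark metal test slug. Origin: centre of its underside, z up through the cap. Best gripped by the cap, whose middle is 63 mm above the origin. Starts in the rack, goes to the carrier. There are two or three of these (absent ones read None)
- full2: clear plastic sample vial, 20 mm dia. body with a 24 mm dia., 14 mm high orange cap, 70 mm tall overall, 30 g, holding a dark metal test slug. Origin: centre of its underside, z up through the cap. Best gripped by the cap, whose middle is 63 mm above the origin. Starts in the rack, goes to the carrier. There are two or three of these (absent ones read None)
- full3: clear plastic sample vial, 20 mm dia. body with a 24 mm dia., 14 mm high orange cap, 70 mm tall overall, 30 g, holding a dark metal test slug. Origin: centre of its underside, z up through the cap. Best gripped by the cap, whose middle is 63 mm above the origin. Starts in the rack, goes to the carrier. There are two or three of these (absent ones read None)
- empty1: clear plastic sample vial, 20 mm dia. body with a 24 mm dia., 14 mm high white cap, 70 mm tall overall, 30 g, empty. Origin: centre of its underside, z up through the cap. Best gripped by the cap, whose middle is 63 mm above the origin. Starts in the carrier, goes to the rack. There are one or two of these (absent ones read None)
- empty2: clear plastic sample vial, 20 mm dia. body with a 24 mm dia., 14 mm high white cap, 70 mm tall overall, 30 g, empty. Origin: centre of its underside, z up through the cap. Best gripped by the cap, whose middle is 63 mm above the origin. Starts in the carrier, goes to the rack. There are one or two of these (absent ones read None)
- reference: clear plastic sample vial, 20 mm dia. body with a 24 mm dia., 14 mm high green cap, 70 mm tall overall, 30 g, holding a dark metal slug. Origin: centre of its underside, z up through the cap. Best gripped by the cap, whose middle is 63 mm above the origin. Stays in its rack hole, not to be disturbed
- casting1: bystander: round aluminium housing casting, about 50 x 80 x 98 mm, beyond the work. Origin: centre of its underside
- casting2: bystander: a second such casting, to the robot's left. Origin: centre of its underside
- file: bystander: flat file, 280 mm long, lying on the bench to the left. Origin: on the bench below it, 90 mm from the wooden handle's middle
There are look-alikes about, which are no part of the job. Leave any purple look-alike of the full2 alone. Several things have the shape of the pin; the one meant has the colours described above.

How it is judged (in metres and radians):
On the way, in this order (a step that is already met when the one before it is completed fails the run):
1. the keeper is slid fully open (value of joint keeper above 0.072 m), for 0.2 s.
2. with the keeper open, every orange-capped vial is seated in the carrier and every white-capped one in the rack (value of joint keeper above 0.05 m and x of full1 in the frame of carrier between -0.006 and 0.006 m and y of full1 in the frame of carrier between -0.085 and 0.085 m and z of each of full1, full2, full3 in the frame of carrier below 0.01 m and angle between each of full1, full2, full3, empty1, empty2's own z axis and vertical below 0.15 rad and x of full2 in the frame of carrier between -0.006 and 0.006 m and y of full2 in the frame of carrier between -0.085 and 0.085 m and x of full3 in the frame of carrier between -0.006 and 0.006 m and y of full3 in the frame of carrier between -0.085 and 0.085 m and x of empty1 in the frame of rack between -0.05 and 0.05 m and y of empty1 in the frame of rack between -0.05 and 0.05 m and z of each of empty1, empty2 in the frame of rack below 0.01 m and x of empty2 in the frame of rack between -0.05 and 0.05 m and y of empty2 in the frame of rack between -0.05 and 0.05 m), for 0.2 s.
3. the keeper is slid home over the vials (value of joint keeper below 0.004 m and x of full1 in the frame of carrier between -0.006 and 0.006 m and y of full1 in the frame of carrier between -0.085 and 0.085 m and z of each of full1, full2, full3 in the frame of carrier below 0.01 m and angle between each of full1, full2, full3, empty1, empty2's own z axis and vertical below 0.15 rad and x of full2 in the frame of carrier between -0.006 and 0.006 m and y of full2 in the frame of carrier between -0.085 and 0.085 m and x of full3 in the frame of carrier between -0.006 and 0.006 m and y of full3 in the frame of carrier between -0.085 and 0.085 m and x of empty1 in the frame of rack between -0.05 and 0.05 m and y of empty1 in the frame of rack between -0.05 and 0.05 m and z of each of empty1, empty2 in the frame of rack below 0.01 m and x of empty2 in the frame of rack between -0.05 and 0.05 m and y of empty2 in the frame of rack between -0.05 and 0.05 m), for 0.2 s.
4. the pin is pushed through both eyelets (value of joint keeper below 0.004 m and y of pin_tip in the frame of eyelet above 0.02 m and x of pin_tip in the frame of eyelet between -0.006 and 0.006 m and z of pin_tip in the frame of eyelet between -0.006 and 0.006 m and angle between the x axis of pin and the y axis of carrier, either way round below 0.2 rad), for 0.2 s.
At the end, for the whole second after the job is handed in: Orange vials seated in the carrier, white and green ones in the rack (underside within 10 mm of the bench, tilt under 0.15 rad); keeper within 4 mm of closed; pin at rest through both eyelets, tip 20 mm or more past the fixed eyelet, within 6 mm of its axis and 0.2 rad (all of step 4 and x of full1 in the frame of carrier between -0.006 and 0.006 m and y of full1 in the frame of carrier between -0.085 and 0.085 m and z of each of full1, full2, full3 in the frame of carrier below 0.01 m and angle between each of full1, full2, full3, empty1, empty2, reference's own z axis and vertical below 0.15 rad and x of full2 in the frame of carrier between -0.006 and 0.006 m and y of full2 in the frame of carrier between -0.085 and 0.085 m and x of full3 in the frame of carrier between -0.006 and 0.006 m and y of full3 in the frame of carrier between -0.085 and 0.085 m and x of empty1 in the frame of rack between -0.05 and 0.05 m and y of empty1 in the frame of rack between -0.05 and 0.05 m and z of each of empty1, empty2, reference in the frame of rack below 0.01 m and x of empty2 in the frame of rack between -0.05 and 0.05 m and y of empty2 in the frame of rack between -0.05 and 0.05 m and x of reference in the frame of rack between -0.05 and 0.05 m and y of reference in the frame of rack between -0.05 and 0.05 m and linear speed of pin below 0.03 m/s); the robot touches nothing.
It fails at once if a vial is tipped over (more than 60 degrees) (angle between any of full1, full2, full3, empty1, empty2, reference's own z axis and vertical above 1.05 rad).
It fails at once if the green-capped reference vial is moved more than 20 mm (distance of reference from where it was at the start of the episode above 0.02 m).
It fails at once if a casting or the file is moved more than 30 mm (distance of any of casting1, casting2, file from where it was at the start of the episode above 0.03 m).
Of full1, full2, full3 only 2 to 3 are there at a start; the rules pass over those that are not, and their reading is None.
Of empty1, empty2 only 1 to 2 are there at a start; the rules pass over those that are not, and their reading is None.
At some moment in a run one of pin may be knocked a few centimetres aside while the robot is not near it.
It also fails if it takes over 208 s, if anything falls off the work surface, if the arm or the gripper's body presses on something with over 40 N, if the wrist force passes 120 N, or if a joint passes its speed limit or range.

## Working session

There is one attempt and no reset: what is moved stays moved. The work goes in short steps, Python scripts to look and compute and a shell command to move; the robot and the scene stay as the last step left them, time stands still between calls to the robot, and variables do not carry over. Pictures are saved under pics/ and viewed, at most 14 in all, crops included, and the job is handed in when it is done.

```bash
mkdir -p pics; ls; cat > h.py <<'E'
import numpy as np, cv2
from plant import r, capture, close_job, search_frame, outline_of
def ray(p,u,v):
    K=p["K"];d=np.array([(u-K[0,2])/K[0,0],(v-K[1,2])/K[1,1]]);s=d.copy()
    for _ in range(20): s=d/(1+p["k1"]*(s@s))
    return np.array(p["origin"]),np.array(p["rotation"])@np.array([s[0],s[1],1.])
def at(p,u,v,z):
    o,d=ray(p,u,v);return o+d*(z-o[2])/d[2]
def proj(p,X):
    c=np.array(p["rotation"]).T@(np.array(X)-np.array(p["origin"]));s=c[:2]/c[2];s=s*(1+p["k1"]*(s@s));K=p["K"]
    return np.array([K[0,0]*s[0]+K[0,2],K[1,1]*s[1]+K[1,2]])
def save(p,n,box=None,k=1):
    f=p["frame"]
    if box: f=f[box[1]:box[3],box[0]:box[2]]
    f=cv2.resize(f,None,fx=k,fy=k,interpolation=cv2.INTER_CUBIC);cv2.imwrite("pics/"+n,f[:,:,::-1])
E
python3 - <<'E'
from h import *
np.set_printoptions(precision=3,suppress=True)
s=r.get_state();print(s["tcp_pos"],s["eef_rot"],s["time_s"],r.grip_depth)
for n in ["scene","top"]:
    p=capture(n);save(p,n+"0.png");print(n,p["origin"],p["K"][0,0],p["k1"])
    for t in ["rack","carrier","keeper_grip","keeper","pin","full1","empty1","reference"]:
        print(t,[(np.round(d["conf"],2),np.round(d["bbox"]).tolist()) for d in search_frame(p,t) if d["conf"]>.2])
E
```

```text
pics
[0.206 0.642 0.226] [179.904  -0.008 -17.757] 0.0 0.0188
scene [ 1.226 -0.271  0.918] 495.5547969646254 -0.05328495868800054
rack [(np.float64(0.63), [139.0, 201.0, 216.0, 270.0]), (np.float64(0.37), [365.0, 133.0, 399.0, 172.0])]
carrier [(np.float64(0.78), [262.0, 186.0, 425.0, 286.0])]
keeper_grip [(np.float64(0.67), [292.0, 184.0, 406.0, 249.0])]
keeper [(np.float64(0.7), [292.0, 185.0, 402.0, 247.0])]
pin [(np.float64(0.82), [278.0, 169.0, 309.0, 197.0]), (np.float64(0.66), [311.0, 146.0, 342.0, 172.0])]
full1 [(np.float64(0.82), [110.0, 222.0, 128.0, 249.0]), (np.float64(0.5), [187.0, 222.0, 204.0, 238.0]), (np.float64(0.5), [147.0, 208.0, 158.0, 230.0]), (np.float64(0.5), [136.0, 188.0, 154.0, 209.0]), (np.float64(0.46), [176.0, 199.0, 190.0, 218.0])]
empty1 [(np.float64(0.38), [313.0, 228.0, 322.0, 230.0])]
reference [(np.float64(0.68), [156.0, 233.0, 172.0, 251.0])]
top [0.452 0.027 1.141] 410.89099287939257 -0.09900074041584561
rack [(np.float64(0.77), [346.0, 209.0, 403.0, 268.0]), (np.float64(0.52), [387.0, 217.0, 397.0, 226.0]), (np.float64(0.21), [185.0, 152.0, 309.0, 213.0])]
carrier [(np.float64(0.92), [183.0, 151.0, 309.0, 215.0])]
keeper_grip [(np.float64(0.64), [182.0, 180.0, 292.0, 198.0]), (np.float64(0.43), [126.0, 172.0, 137.0, 268.0])]
keeper [(np.float64(0.62), [184.0, 178.0, 292.0, 199.0])]
pin [(np.float64(0.77), [207.0, 267.0, 237.0, 286.0]), (np.float64(0.59), [253.0, 245.0, 267.0, 276.0]), (np.float64(0.38), [362.0, 248.0, 372.0, 259.0])]
full1 [(np.float64(0.58), [362.0, 250.0, 373.0, 258.0]), (np.float64(0.55), [389.0, 246.0, 398.0, 253.0]), (np.float64(0.48), [412.0, 245.0, 429.0, 253.0])]
empty1 [(np.float64(0.57), [259.0, 191.0, 266.0, 195.0])]
reference [(np.float64(0.51), [383.0, 217.0, 395.0, 227.0]), (np.float64(0.33), [252.0, 244.0, 271.0, 277.0])]
```

```bash
python3 - <<'E'
import cv2
a=cv2.imread('pics/top0.png')[120:320,110:450]
cv2.imwrite('pics/top0c.png',cv2.resize(a,None,fx=2.35,fy=2.35,interpolation=cv2.INTER_CUBIC))
E
```

```text
(no output)
```

View pics/top0c.png

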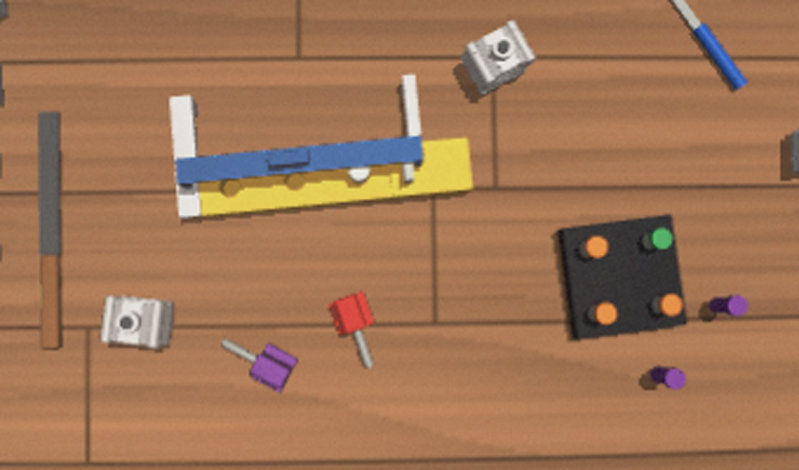

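View pics/scene0.png

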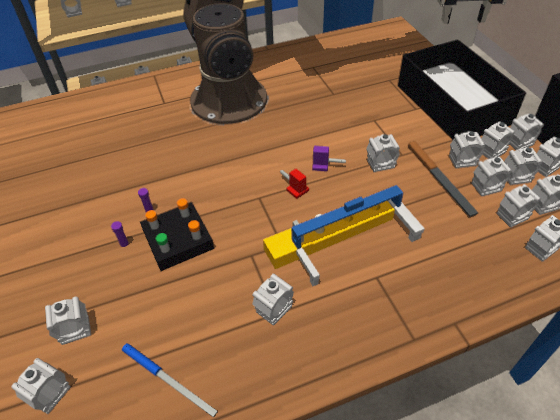

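The top crop shows three orange caps and one green in the rack, around crop pixels (560-685, 215-340). One white cap sits in the carrier's -y hole at about (358,172), and its other two holes look empty. The keeper is closed. The red pin is at about (352,315) with its rod pointing down and right, and a purple decoy pin is to its left.

```bash
python3 - <<'E'
from h import *
np.set_printoptions(precision=4,suppress=True)
p=capture("top");f=p["frame"];hsv=cv2.cvtColor(f,cv2.COLOR_RGB2HSV)
def blobs(lo,hi,z,name,mn=15):
    m=cv2.inRange(hsv,lo,hi);n,l,s,c=cv2.connectedComponentsWithStats(m)
    for i in range(1,n):
        if s[i,4]>=mn:
            pts=np.argwhere(l==i)[:,::-1]
            w=np.array([at(p,u,v,z)[:2] for u,v in pts],np.float32)
            (c0,sz,a)=cv2.minAreaRect(w);print(name,s[i],c[i],at(p,*c[i],z)[:2],"rect",np.array(c0),np.array(sz),round(a,1))
blobs((8,150,150),(17,255,255),.076,"orange");blobs((50,100,80),(80,255,255),.076,"green")
blobs((22,150,120),(35,255,255),.036,"yellow",60);blobs((100,120,60),(125,255,255),.088,"blue",60)
blobs((0,200,100),(4,255,255),.055,"red",30);blobs((0,0,0),(179,255,45),.036,"black",500)
E
```

```text
Traceback (most recent call last):
  File "h.py", line 8, in at
    o,d=ray(p,u,v);return o+d*(z-o[2])/d[2]
                                       ~^^^
IndexError: invalid index to scalar variable.
```

```bash
python3 - <<'E'
from h import *
for n in ["top","wrist"]:
    p=capture(n);print(p["rotation"],p["origin"],p["K"])
print(r.get_state()["eef_rot"])
E
```

```text
[-175.08127645   -1.69144256  -90.82459659] [0.45218386 0.02744429 1.14142834] [[410.89099288   0.         280.17565991]
 [  0.         410.89099288 210.31514064]
 [  0.           0.           1.        ]]
[ 1.63485046e+02 -8.64616823e-03 -1.07779943e+02] [0.27897017 0.61938371 0.38441468] [[358.41698646   0.         281.69425673]
 [  0.         358.41698646 206.28765237]
 [  0.           0.           1.        ]]
[ 1.79996895e+02  8.32644670e-04 -1.77480823e+01]
```

Rotations come as roll, pitch and yaw.

```bash
python3 - <<'E'
s=open('h.py').read()
s=s.replace('def ray','from scipy.spatial.transform import Rotation\ndef cap(n):\n    p=dict(capture(n));p["R"]=Rotation.from_euler("xyz",p["rotation"],degrees=True).as_matrix();return p\ndef ray',1).replace('np.array(p["rotation"])','p["R"]')
s+='''
def blobs(p,lo,hi,z,name,mn=15):
    hsv=cv2.cvtColor(p["frame"],cv2.COLOR_RGB2HSV);m=cv2.inRange(hsv,lo,hi);n,l,s,c=cv2.connectedComponentsWithStats(m);out=[]
    for i in range(1,n):
        if s[i,4]>=mn:
            pts=np.argwhere(l==i)[:,::-1]
            w=np.array([at(p,u,v,z)[:2] for u,v in pts],np.float32)
            c0,sz,a=cv2.minAreaRect(w);print(name,s[i],c[i],"mean",at(p,*c[i],z)[:2],"rect",np.array(c0),np.array(sz),round(a,1))
'''
open('h.py','w').write(s)
E
cat > allb.py <<'E'
from h import *
def allb(p,k=1):
    np.set_printoptions(precision=4,suppress=True)
    b=lambda *a:blobs(p,*a)
    b((8,150,150),(17,255,255),.076,"orange",15*k);b((50,100,80),(80,255,255),.076,"green",15*k)
    b((22,150,120),(35,255,255),.036,"yellow",60*k);b((100,120,60),(125,255,255),.088,"blue",60*k)
    b((0,200,100),(4,255,255),.055,"red",30*k);b((0,0,0),(179,255,45),.036,"black",500*k)
E
python3 -c "
from allb import *
allb(cap('top'))"
```

```text
orange [360 221   9   9  64] [363.6406 224.6406] mean [ 0.5031 -0.2238] rect [ 0.5022 -0.2247] [0.0214 0.021 ] 89.1
orange [391 245   9   9  64] [395.4688 249.1562] mean [ 0.4374 -0.3069] rect [ 0.4379 -0.3057] [0.0216 0.021 ] 88.8
orange [364 249   8   9  62] [367.5 253. ] mean [ 0.4289 -0.2318] rect [ 0.4289 -0.2319] [0.0186 0.0209] 88.4
green [387 217   9   9  68] [391.0588 220.9706] mean [ 0.5118 -0.2976] rect [ 0.5117 -0.2975] [0.0218 0.0212] 89.1
yellow [ 196  179  115   33 1245] [261.9084 198.1815] mean [0.5804 0.0424] rect [0.5902 0.068 ] [0.061  0.3114] 5.1
blue [405 130  22  28 178] [415.7865 143.3989] mean [ 0.7178 -0.3704] rect [ 0.7176 -0.3706] [0.0818 0.017 ] 35.1
blue [186 178 103  20 947] [237.0644 187.32  ] mean [0.6033 0.1055] rect [0.6028 0.1057] [0.0262 0.2659] 4.8
black [   0  196   75  205 3682] [ 16.1551 303.1385] mean [0.3006 0.7196] rect [0.3212 0.675 ] [0.5637 0.2125] 4.2
```

```bash
python3 -m creep '[[80,0.75,-1,0.4,0,0,-3.2],[80,0.75,-1,0.4,0,0,-3.2],[80,0.75,-1,0.4,0,0,-3.2],[80,0.75,-1,0.4,0,0,-3.2],[80,0.75,-1,0.4,0,0,-3.2],[80,0.75,-1,0.4,0,0,-3.2],[80,0.75,-1,0.4,0,0,-3.2]]' 20 && python3 -m creep '[[80,0.75,-1,0,0,0,-3.2],[80,0.75,-1,0,0,0,-3.2],[80,0.75,-1,0,0,0,-3.2],[80,0.75,-1,0,0,0,-3.2],[80,0.75,-1,0,0,0,-3.2],[80,0.75,-1,0,0,0,-3.2],[80,0.75,-1,0,0,0,-3.2]]' && python3 -m creep '[[80,0.75,-1,0,0,0,-3.2],[80,0.75,-1,0,0,0,-3.2],[80,0.75,-1,0,0,0,-3.2],[80,0.75,-1,0,0,0,-3.2],[80,0.75,-1,0,0,0,-3.2],[80,0.75,-1,0,0,0,-3.2],[80,0.75,-1,0,0,0,-3.2],[80,0,0,0,0,0,0]]'
python3 - <<'E'
from allb import *
s=r.get_state();print(s["tcp_pos"],s["eef_rot"],s["joints"])
p=cap("wrist");save(p,"w1.png");print(p["origin"],p["rotation"]);allb(p,5)
E
```

```text
time_s: 1.68
tcp_pos: [0.3377, 0.4665, 0.2973]
eef_rot: [-180.0, 0.0, -40.3]
contact_force: [0.9, 0.7, 0.5]
gripper_width: 0.0801
gripper_force: 0.0
time_s: 2.27
tcp_pos: [0.469, 0.2915, 0.2969]
eef_rot: [-180.0, 0.0, -62.7]
contact_force: [-0.1, 0.2, 0.8]
gripper_width: 0.0801
gripper_force: 0.0
time_s: 2.93
tcp_pos: [0.6017, 0.1141, 0.296]
eef_rot: [180.0, -0.1, -85.3]
contact_force: [-0.4, 1.6, 0.5]
gripper_width: 0.08
gripper_force: 0.0
[0.60165581 0.11406754 0.2960052 ] [ 1.79969298e+02 -7.56130381e-02 -8.53341828e+01] [ 2.90244399e+01  1.26640989e+01 -1.30427387e+00  5.79175612e-02
 -7.60907891e+01 -2.43725945e+01]
[0.60765826 0.03742767 0.45394501] [ 1.63528794e+02  2.54583921e-02 -1.75362215e+02]
blue [ 266   25   29  171 3971] [280.411  102.2402] mean [0.6089 0.0394] rect [0.6075 0.0519] [0.026  0.1628] 5.2
blue [271 249  22  35 472] [280.8983 271.5212] mean [0.5938 0.2216] rect [0.5935 0.2151] [0.0233 0.0419] 5.1
black [    0   254   560   166 31817] [229.4595 371.1399] mean [0.6516 0.4077] rect [0.5836 0.3556] [0.8163 0.2575] 3.6
black [ 432  254  128  102 4784] [495.9925 294.2903] mean [0.3083 0.2577] rect [0.2943 0.275 ] [0.1742 0.1507] 5.8
```

View pics/w1.png

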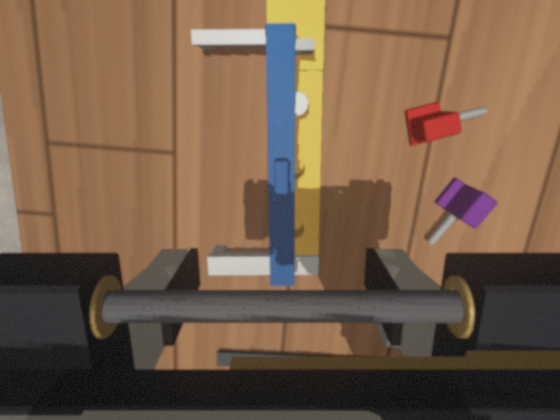

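The wrist view shows the blue bar at columns 266-295 running down the image, with the fin at about (282,176). The white cap peeks out at (300,103), and the red pin is at about (433,123) with its rod to the right. The keeper is already roughly 15 mm open.

```bash
python3 - <<'E'
from allb import *
np.set_printoptions(precision=4,suppress=True)
p=cap("wrist");g=cv2.cvtColor(p["frame"],cv2.COLOR_RGB2HSV)
for v in (45,60,80,110,140,160,172,185,195,205,215,240):
    row=g[v];bl=[u for u in range(250,310) if 100<=row[u,0]<=125 and row[u,1]>110]
    ye=[u for u in range(250,345) if 18<=row[u,0]<=36 and row[u,1]>130]
    print(v,"blue",at(p,bl[0]-.5,v,.088)[:2],at(p,bl[-1]+.5,v,.088)[:2],"yel r",at(p,ye[-1]+.5,v,.036)[:2])
print("V col 280",[(v,int(g[v,282,2])) for v in range(148,204,2)])
print("V row175",[(u,int(g[175,u,2])) for u in range(262,300)])
for u,v in ((275,158),(289,158),(275,194),(289,194)):print(at(p,u,v,.108)[:2])
E
```

```text
45 blue [ 0.6262 -0.0093] [ 0.6009 -0.0114] yel r [ 0.567  -0.0213]
60 blue [0.6243 0.0037] [0.5997 0.0017] yel r [ 0.5652 -0.0064]
80 blue [0.6231 0.0216] [0.5981 0.0195] yel r [0.565  0.0141]
110 blue [0.6201 0.0494] [0.5955 0.0473] yel r [0.5625 0.0459]
140 blue [0.618  0.0786] [0.5938 0.0765] yel r [0.5587 0.0791]
160 blue [0.6165 0.0988] [0.591  0.0966] yel r [0.5572 0.1022]
172 blue [0.6146 0.1111] [0.5898 0.1091] yel r [0.5556 0.1164]
185 blue [0.6125 0.1248] [0.5896 0.1229] yel r [0.5538 0.1321]
195 blue [0.5991 0.1345] [0.596  0.1343] yel r [0.5536 0.1444]
205 blue [0.6088 0.1464] [0.6003 0.1457] yel r [0.5522 0.1569]
215 blue [0.609  0.1576] [0.5887 0.1559] yel r [0.552  0.1697]
240 blue [0.5883 0.1847] [0.5851 0.1845] yel r [0.5483 0.2024]
V col 280 [(148, 161), (150, 161), (152, 162), (154, 155), (156, 121), (158, 98), (160, 141), (162, 154), (164, 152), (166, 153), (168, 154), (170, 154), (172, 155), (174, 153), (176, 155), (178, 151), (180, 151), (182, 152), (184, 152), (186, 155), (188, 156), (190, 154), (192, 144), (194, 106), (196, 94), (198, 92), (200, 92), (202, 91)]
V row175 [(262, 168), (263, 164), (264, 162), (265, 157), (266, 140), (267, 139), (268, 152), (269, 157), (270, 158), (271, 156), (272, 151), (273, 142), (274, 143), (275, 150), (276, 154), (277, 153), (278, 156), (279, 155), (280, 153), (281, 156), (282, 154), (283, 152), (284, 150), (285, 145), (286, 129), (287, 116), (288, 125), (289, 145), (290, 157), (291, 158), (292, 149), (293, 125), (294, 100), (295, 109), (296, 114), (297, 125), (298, 151), (299, 176)]
[0.6089 0.093 ]
[0.5954 0.0918]
[0.6061 0.1288]
[0.5922 0.1277]
```

```bash
python3 -m creep '[[40,0,-0.05,-1,0,0,0.1],[40,0,-0.05,-1,0,0,0.1],[40,0,-0.05,-1,0,0,0.1],[40,0,0,-1,0,0,0],[40,0,0,-1,0,0,0],[40,0,0,-1,0,0,0],[40,0,0,-1,0,0,0],[40,0,0,-0.9,0,0,0]]' 20 && python3 -m creep '[[40,0,0,-0.2,0,0,0],[40,0,0,0,0,0,0],[5,0,0,0,0,0,0],[5,0,0,0,0,0,0],[5,0,0,0,0,0,0],[5,0,0,0,0,0,0],[5,0,0,0,0,0,0],[5,0,0,0,0,0,0]]' && python3 -m creep '[[5,0,0,0,0,0,0],[5,0.3,0.03,0,0,0,0],[5,0.5,0.05,0,0,0,0],[5,0.5,0.05,0,0,0,0],[5,0.4,0.04,0,0,0,0],[5,0.4,0.04,0,0,0,0],[5,0.3,0.03,0,0,0,0],[5,0.1,0,0,0,0,0]]' && python3 -m creep '[[5,0,0,0,0,0,0],[5,0.1,0.01,0,0,0,0],[5,0,0,0,0,0,0]]'
```

```text
time_s: 3.7
tcp_pos: [0.5988, 0.1151, 0.098]
eef_rot: [-180.0, 0.0, -84.5]
contact_force: [0.3, 0.4, 0.4]
gripper_width: 0.0406
gripper_force: 0.0
time_s: 4.37
tcp_pos: [0.6004, 0.1145, 0.0953]
eef_rot: [-179.9, 0.0, -84.6]
contact_force: [-0.2, 0.6, 5.4]
gripper_width: 0.014
gripper_force: 20.0
time_s: 5.03
tcp_pos: [0.6637, 0.12, 0.0954]
eef_rot: [-179.9, -0.0, -84.7]
contact_force: [-2.1, 0.8, 7.5]
gripper_width: 0.0139
gripper_force: 20.0
time_s: 5.28
tcp_pos: [0.6656, 0.1202, 0.0954]
eef_rot: [-179.9, -0.0, -84.6]
contact_force: [0.7, -0.3, 5.9]
gripper_width: 0.0133
gripper_force: 20.0
```

```bash
python3 -m creep '[[5,0.15,0.015,0,0,0,0],[5,0,0,0,0,0,0],[5,0,0,0,0,0,0]]'; python3 -m creep '[[45,0,0,0.1,0,0,0],[45,0,0,0.1,0,0,0],[45,0,0,0.1,0,0,0],[45,0,0,0.2,0,0,0],[45,-0.5,-0.5,0.8,0,0,0],[45,-0.5,-0.8,1,0,0,0],[45,-0.5,-0.8,1,0,0,0],[45,-0.5,-0.8,1,0,0,0]]';python3 -m creep '[[45,-0.5,0,1,0,0,0],[45,-0.5,0,1,0,0,0],[45,-0.5,0,1,0,0,0],[45,-0.2,0,1,0,0,0],[45,0,0,0,0,0,0]]'
python3 - <<'E'
from allb import *
s=r.get_state();print(s["tcp_pos"],s["eef_rot"])
p=cap("wrist");save(p,"w2.png",(130,0,430,260),2.6);allb(p,5)
E
```

```text
time_s: 5.53
tcp_pos: [0.6665, 0.1202, 0.0953]
eef_rot: [179.8, -0.0, -84.7]
contact_force: [-9.3, 0.8, 13.1]
gripper_width: 0.014
gripper_force: 20.0
time_s: 6.2
tcp_pos: [0.6176, 0.0475, 0.2025]
eef_rot: [180.0, -0.0, -84.6]
contact_force: [0.7, -0.2, -0.7]
gripper_width: 0.0453
gripper_force: 0.0
time_s: 6.62
tcp_pos: [0.5771, 0.0481, 0.3082]
eef_rot: [-179.5, 0.1, -84.6]
contact_force: [0.8, 0.1, 0.6]
gripper_width: 0.0449
gripper_force: 0.0
[0.57710842 0.0481453  0.30823229] [-1.79469207e+02  6.08233590e-02 -8.46191846e+01]
blue [ 179   95   33  166 3367] [195.2557 167.5328] mean [0.6719 0.0495] rect [0.6701 0.0665] [0.0255 0.1821] 4.8
black [ 373  253  165  103 4742] [436.2647 287.3442] mean [0.359  0.1917] rect [0.329  0.2187] [0.2097 0.1581] 5.1
black [    0   254   560   166 32135] [239.668 369.715] mean [0.6126 0.3513] rect [0.5629 0.2997] [0.8419 0.2675] 4.9
```

View pics/w2.png

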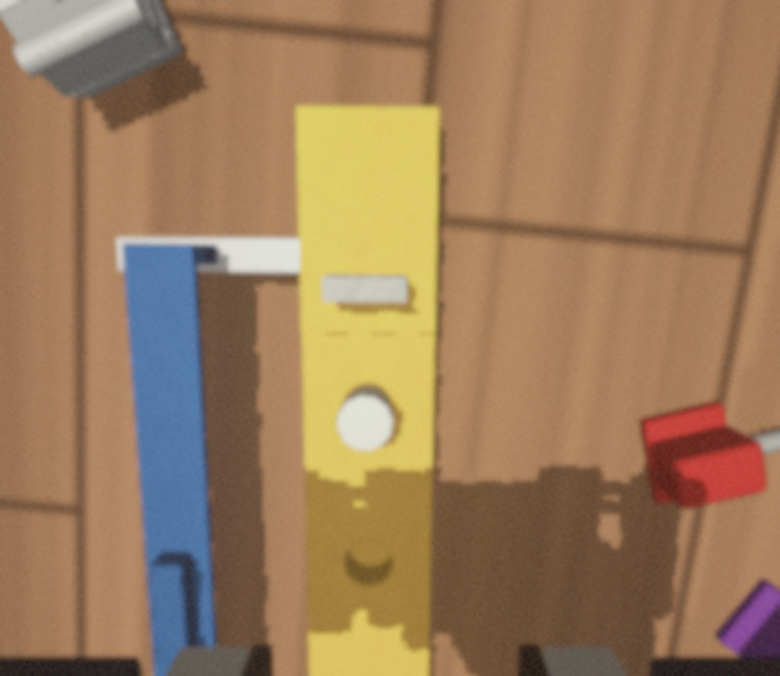

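With the keeper open, the crop shows the yellow landing's end at row 107 and the eyelet plate at (365,290). The white cap is at (366,421), the empty middle hole at (368,562) and the red pin at about (705,455).

```bash
cat > car.py <<'E'
from allb import *
np.set_printoptions(precision=4,suppress=True)
def fitcar(p):
    g=cv2.cvtColor(p["frame"],cv2.COLOR_RGB2HSV)
    m=cv2.inRange(g,(18,110,70),(36,255,255));L=[];Rr=[]
    for v in range(48,235,3):
        z=.036
        u=np.flatnonzero(m[v])
        if len(u)<20: continue
        L.append(at(p,u[0]-.5,v,z)[:2]);Rr.append(at(p,u[-1]+.5,v,z)[:2])
    L,Rr=np.array(L),np.array(Rr)
    f=lambda A:(lambda c:(c, np.abs(np.polyval(c,A[:,1])-A[:,0]).max()))(np.polyfit(A[:,1],A[:,0],1))
    print("L",f(L),"R",f(Rr))
    print("width",np.mean(L[:,0]-np.interp(L[:,1],Rr[:,1],Rr[:,0])))
E
python3 - <<'E'
from car import *
p=cap("wrist");fitcar(p)
cv=lambda a,b:(a/2.6+130-.5+.2,b/2.6-.3)
print("landing corners",at(p,*cv(296,107),.040),at(p,*cv(440,107),.040))
hsv=cv2.cvtColor(p["frame"],cv2.COLOR_RGB2HSV)
m=cv2.inRange(hsv,(0,0,170),(179,60,255))
n,l,s,c=cv2.connectedComponentsWithStats(m)
for i in range(1,n):
    if s[i,4]>60:print(s[i],c[i],at(p,*c[i],.076)[:2],at(p,*c[i],.079)[:2])
print("hole mid",at(p,*cv(368,548),.036))
E
```

```text
L (array([-0.0953,  0.6274]), np.float64(0.00295484546162883)) R (array([-0.0791,  0.5646]), np.float64(0.001319816062410717))
width 0.0623564787053943
landing corners [ 0.6326 -0.085   0.04  ] [ 0.5728 -0.0905  0.04  ]
[125   0  56  25 793] [149.8827   8.2812] [ 0.7207 -0.1007] [ 0.7196 -0.1002]
[173  90  72  15 639] [216.7684  95.5696] [ 0.6527 -0.0259] [ 0.6521 -0.0259]
[253 106  33  10 327] [268.9511 110.4862] [ 0.5977 -0.016 ] [ 0.5976 -0.0161]
[259 152  22  21 374] [269.3369 162.0695] [0.5928 0.038 ] [0.5927 0.0374]
[423 164  29   9  87] [436.4368 167.9885] [0.4111 0.0273] [0.4124 0.0268]
[  0 182  10  70 359] [  2.8357 222.0836] [0.892  0.1361] [0.8896 0.1348]
hole mid [0.5864 0.1053 0.036 ]
```

```bash
python3 -m creep '[[45,-0.34,-0.943,0,0,0,0.15],[45,-0.34,-0.943,0,0,0,0.15],[45,-0.34,-0.943,0,0,0,0.15],[45,-0.34,-0.943,0,0,0,0.15],[45,-0.34,-0.943,0,0,0,0.15],[45,-0.34,-0.943,0,0,0,0.15]]'; python3 -m creep '[[45,-0.34,-0.943,0,0,0,0],[45,-0.34,-0.943,0,0,0,0],[45,-0.34,-0.943,0,0,0,0],[45,-0.34,-0.943,0,0,0,0],[45,-0.34,-0.943,0,0,0,0],[45,-0.34,-0.943,0,0,0,0],[45,0,0,0,0,0,0],[45,0,0,0,0,0,0]]'
python3 - <<'E'
from allb import *
s=r.get_state();print(s["tcp_pos"],s["eef_rot"],s["joints"])
p=cap("wrist");save(p,"w3.png",(130,0,430,260),2.6);allb(p,5)
for t in ("rack",):
  for d in outline_of(p,t)[:1]:
    pts=np.argwhere(d["region"])[:,::-1];w=np.array([at(p,u,v,.036)[:2] for u,v in pts],np.float32);print(d["bbox"],cv2.minAreaRect(w))
E
```

```text
time_s: 7.22
tcp_pos: [0.524, -0.0943, 0.3004]
eef_rot: [179.9, 0.0, -83.7]
contact_force: [0.4, 0.0, -0.6]
gripper_width: 0.0449
gripper_force: 0.0
time_s: 7.88
tcp_pos: [0.4731, -0.2356, 0.3004]
eef_rot: [179.9, 0.0, -83.9]
contact_force: [-0.3, 0.2, 0.3]
gripper_width: 0.0449
gripper_force: 0.0
[ 0.47309918 -0.23563022  0.30042035] [ 1.79894385e+02  3.78384499e-02 -8.38926191e+01] [-5.21050641e+00  4.34062384e+00 -1.06811946e+01 -1.69460795e-02
 -7.50891689e+01  1.13222986e+01]
orange [312  96  23  24 189] [324.9206 109.4603] mean [ 0.4356 -0.3074] rect [ 0.4378 -0.309 ] [0.0227 0.0228] 6.1
orange [242 168  22  23 174] [253.431  180.0115] mean [ 0.5026 -0.2257] rect [ 0.5039 -0.2267] [0.0244 0.0228] 69.3
orange [310 168  23  22 385] [320.8571 178.6545] mean [ 0.4298 -0.235 ] rect [ 0.4297 -0.235 ] [0.024  0.0233] 6.1
green [239  97  23  24 422] [250.3104 108.1469] mean [ 0.5121 -0.3006] rect [ 0.5124 -0.3002] [0.0227 0.0229] 5.1
blue [ 21   0  40  18 410] [36.878   6.1951] mean [ 0.7143 -0.3706] rect [ 0.7113 -0.3743] [0.0349 0.0146] 33.7
black [    0   323   560    97 26288] [260.461  385.2591] mean [0.4695 0.0838] rect [0.4423 0.0598] [0.8235 0.1585] 4.8
[228.3, 79.9, 343.3, 196.4] ((0.4714408218860626, -0.2669757008552551), (0.13004903495311737, 0.12980416417121887), 6.390531539916992)
```

View pics/w3.png

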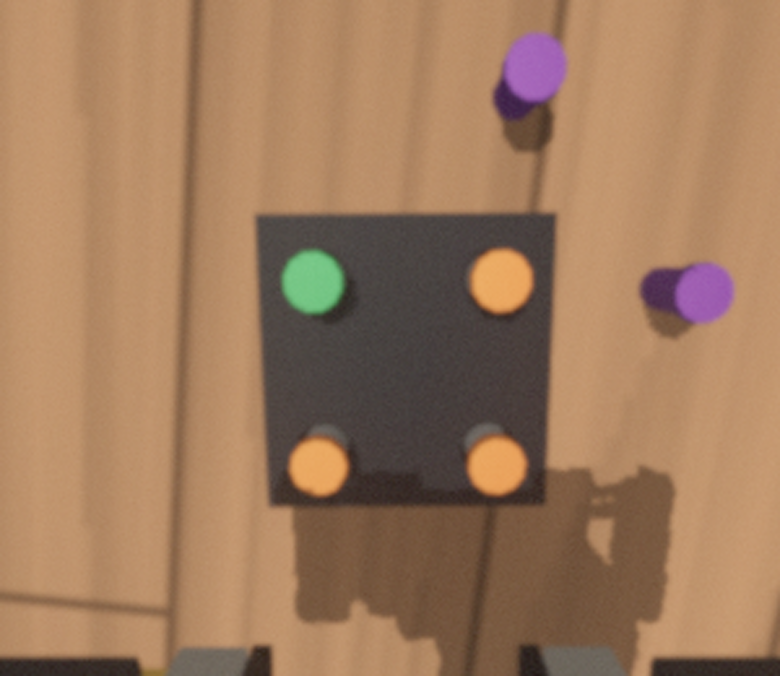

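The wrist crop shows the green cap at (313,282) and orange caps at (502,281), (319,466) and (497,465). The two purple decoys stand outside the rack. The rack fit of 130.0 x 129.8 mm matches the given size. I'll take the orange at (-,+) first.

```bash
python3 -m creep '[[45,-0.6,0.02,-0.5,0,0,0],[45,-0.6,0.02,-1,0,0,0],[45,-0.53,0,-1,0,0,0],[45,0,0,-1,0,0,0],[45,0,0,-1,0,0,0],[45,0,0,-1,0,0,0],[45,0,0,-1,0,0,0],[45,0,0,-1,0,0,0]]' 12 && python3 -m creep '[[45,0,0,-1,0,0,0],[45,0,0,-0.7,0,0,0],[45,0,0,-0.3,0,0,0],[45,0,0,-0.2,0,0,0],[45,0,0,0,0,0,0]]'
```

```text
time_s: 8.65
tcp_pos: [0.4309, -0.2328, 0.1129]
eef_rot: [-180.0, -0.0, -83.7]
contact_force: [0.8, 0.1, -0.9]
gripper_width: 0.0449
gripper_force: 0.0
time_s: 9.07
tcp_pos: [0.4306, -0.2332, 0.0586]
eef_rot: [179.9, 0.0, -83.7]
contact_force: [0.4, -0.0, 0.4]
gripper_width: 0.045
gripper_force: 0.0
```

```bash
python3 -m creep '[[15,0,0,0,0,0,0],[15,0,0,0,0,0,0],[15,0,0,0,0,0,0],[15,0,0,0,0,0,0],[15,0,0,0,0,0,0]]' 12 &&  python3 -m creep '[[15,0,0,0.3,0,0,0],[15,0,0,0.4,0,0,0],[15,0,0,0.5,0,0,0],[15,0,0,0.5,0,0,0],[15,0,0,0.5,0,0,0],[15,0,0,0.5,0,0,0],[15,0,0,0.5,0,0,0],[15,0,0,0,0,0,0]]'
```

```text
time_s: 9.48
tcp_pos: [0.431, -0.2338, 0.0598]
eef_rot: [-179.9, -0.0, -83.7]
contact_force: [-1.0, 0.2, 2.6]
gripper_width: 0.0235
gripper_force: 12.0
time_s: 10.15
tcp_pos: [0.432, -0.2341, 0.142]
eef_rot: [-179.8, -0.1, -83.7]
contact_force: [0.3, 0.5, -0.1]
gripper_width: 0.0232
gripper_force: 12.0
```

```bash
python3 -m creep '[[15,0,0.2,1,0,0,-0.15],[15,0.3,0.8,0.9,0,0,-0.15],[15,0.45,1,0.6,0,0,-0.15],[15,0.45,1,0.6,0,0,-0.15],[15,0.45,1,0.5,0,0,-0.15],[15,0.45,1,0.5,0,0,-0.15],[15,0.45,1,0.5,0,0,-0.15],[15,0.45,1,0.5,0,0,-0.15]]' &&  python3 -m creep '[[15,0.45,1,0.3,0,0,0],[15,0.45,1,0.2,0,0,0],[15,0.45,1,0,0,0,0],[15,0.45,1,0,0,0,0],[15,0.45,1,0,0,0,0],[15,0.45,1,0,0,0,0],[15,0.45,1,0,0,0,0],[15,0.4,0.4,0,0,0,0]]' && python3 -m creep '[[15,0,1,0,0,0,0],[15,0,0,0,0,0,0],[15,0,0,0,0,0,0],[15,0,0,0,0,0,0]]'
python3 - <<'E'
from car import *
s=r.get_state();print(s["tcp_pos"],s["eef_rot"])
p=cap("wrist");save(p,"w4.png",(180,0,380,260),2.3);fitcar(p)
hsv=cv2.cvtColor(p["frame"],cv2.COLOR_RGB2HSV)
m=cv2.inRange(hsv,(0,0,150),(179,60,255))
n,l,st,c=cv2.connectedComponentsWithStats(m)
for i in range(1,n):
    if st[i,4]>100:print(st[i],c[i],at(p,*c[i],.076)[:2])
E
```

```text
time_s: 10.82
tcp_pos: [0.5055, -0.0574, 0.2671]
eef_rot: [180.0, 0.0, -85.0]
contact_force: [0.4, -0.9, -1.0]
gripper_width: 0.0236
gripper_force: 12.0
time_s: 11.48
tcp_pos: [0.5946, 0.129, 0.2784]
eef_rot: [180.0, 0.0, -84.9]
contact_force: [0.5, -0.6, -0.1]
gripper_width: 0.0234
gripper_force: 12.0
time_s: 11.82
tcp_pos: [0.5939, 0.1511, 0.2787]
eef_rot: [180.0, -0.0, -84.9]
contact_force: [0.1, 0.9, -0.2]
gripper_width: 0.0236
gripper_force: 12.0
[0.5939 0.1511 0.2787] [179.9554  -0.0175 -84.9273]
L (array([-0.0922,  0.6284]), np.float64(0.0009859334995345748)) R (array([-0.0831,  0.5649]), np.float64(0.0009809883868155955))
width 0.06238913003251873
[281  48  25  28 558] [292.8674  61.4642] [0.5932 0.039 ]
[470  73  28  13 225] [482.8889  78.5467] [0.4122 0.0382]
[433 190  29  32 260] [447.4077 205.9154] [0.4181 0.1652]
[  0 222  10  67 366] [  2.9863 264.4044] [0.8912 0.2745]
[197 232   7  21 120] [199.9333 242.0583] [0.6757 0.2289]
[231 234  38  19 342] [253.886  240.9737] [0.6177 0.2225]
[ 10 324  10  36 108] [ 15.0093 337.6019] [0.8896 0.369 ]
```

View pics/w4.png

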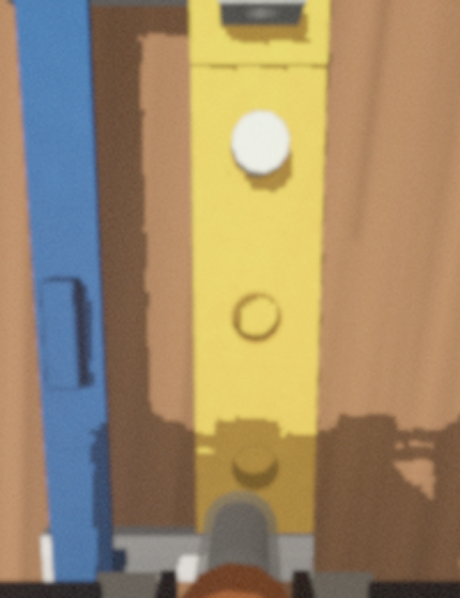

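The crop shows the middle hole's rim centred at (257,316), the white cap at (261,142) and the +75 hole at about (255,462). The held vial's end is at (240,500).

```bash
python3 - <<'E'
from car import *
p=cap("wrist");cv=lambda a,b:(180+(a+.5)/2.3-.5,(b+.5)/2.3-.5)
a=at(p,*cv(257,316.5),.036);print("hole0",a,"rim",[at(p,*cv(*q),.036)[:2] for q in ((233,316),(281,316),(257,292),(257,341))])
print("hole75 l/r",at(p,*cv(232,462),.036)[:2],at(p,*cv(279,462),.036)[:2])
print("seam(-110)",at(p,*cv(260,65.5),.036))
s=r.get_state();print(s["tcp_pos"])
t=np.array(s["tcp_pos"])
# vial end
b=t.copy();b[2]-=.0527;e=proj(p,b);c=proj(p,b+[0,-.01,0]);print("pred bottom centre crop",(e+.5-[180,0])*2.3,(c+.5-[180,0])*2.3)
E
```

```text
hole0 [0.5865 0.1125 0.036 ] rim [array([0.598 , 0.1133]), array([0.5751, 0.1113]), array([0.5876, 0.1011]), array([0.5854, 0.1242])]
hole75 l/r [0.5922 0.1858] [0.5686 0.1837]
seam(-110) [0.5956 0.0035 0.036 ]
[0.5941 0.1506 0.2792]
pred bottom centre crop [234.3516 526.6321] [237.6051 491.6186]
```

```bash
python3 -m creep '[[15,-0.1,-0.5,-0.8,0,0,0],[15,-0.1,-0.5,-1,0,0,0],[15,-0.09,-0.5,-1,0,0,0],[15,0,-0.02,-1,0,0,0],[15,0,0,-1,0,0,0],[15,0,0,-1,0,0,0],[15,0,0,-1,0,0,0],[15,0,0,-0.48,0,0,0]]' && python3 -m creep '[[15,0,0,0,0,0,0],[15,0,0,0,0,0,0]]'; python3 -c "
from h import *
print(r.get_state()['tcp_pos'])"
```

```text
time_s: 12.58
tcp_pos: [0.5854, 0.1118, 0.0943]
eef_rot: [179.8, -0.0, -85.0]
contact_force: [-0.5, -0.4, -1.0]
gripper_width: 0.0237
gripper_force: 12.0
time_s: 12.75
tcp_pos: [0.5869, 0.1125, 0.0971]
eef_rot: [180.0, -0.0, -85.0]
contact_force: [0.8, -0.5, -0.5]
gripper_width: 0.0234
gripper_force: 12.0
[0.5869361  0.11252347 0.09712133]
```

```bash
python3 -m creep '[[15,0,0,-0.2,0,0,0],[15,0,0,-0.2,0,0,0],[15,0,0,-0.15,0,0,0],[15,0,0,0,0,0,0]]'; python3 -m creep '[[15,0,0,-0.1,0,0,0],[15,0,0,-0.1,0,0,0],[15,0,0,0,0,0,0]]'
```

```text
time_s: 13.08
tcp_pos: [0.5868, 0.1132, 0.083]
eef_rot: [180.0, 0.0, -85.0]
contact_force: [-0.3, -0.8, -0.1]
gripper_width: 0.0236
gripper_force: 12.0
time_s: 13.33
tcp_pos: [0.5868, 0.1133, 0.0779]
eef_rot: [180.0, -0.0, -85.0]
contact_force: [0.4, -0.6, -0.7]
gripper_width: 0.0233
gripper_force: 12.0
```

```bash
python3 -m creep '[[15,0,0,-0.2,0,0,0],[15,0,0,-0.2,0,0,0],[15,0,0,-0.2,0,0,0],[15,0,0,-0.1,0,0,0],[15,0,0,-0.04,0,0,0],[15,0,0,0,0,0,0]]'; python3 -m creep '[[15,0,0,-0.05,0,0,0],[15,0,0,0,0,0,0]]'
```

```text
time_s: 13.83
tcp_pos: [0.587, 0.1132, 0.0599]
eef_rot: [180.0, -0.0, -84.9]
contact_force: [-1.4, -0.2, 3.4]
gripper_width: 0.0235
gripper_force: 12.0
time_s: 14.0
tcp_pos: [0.5877, 0.1134, 0.0596]
eef_rot: [-179.9, -0.0, -84.9]
contact_force: [-2.2, 0.2, 9.2]
gripper_width: 0.0235
gripper_force: 12.0
```

```bash
python3 -m creep '[[45,0,0,0.05,0,0,0],[45,0,0,0,0,0,0],[45,0,0,0,0,0,0],[45,0,0,0.5,0,0,0],[45,0,0,0.8,0,0,0],[45,0,0,0.9,0,0,0],[45,0,0,1,0,0,0],[45,0,0,0.7,0,0,0]]' && python3 -m creep '[[45,-0.24,-1,0,0,0,0.15],[45,-0.24,-1,0,0,0,0.15],[45,-0.24,-1,0,0,0,0.15],[45,-0.24,-1,0,0,0,0.15],[45,-0.24,-1,0,0,0,0.15],[45,-0.24,-1,0,0,0,0.15],[45,-0.24,-1,0,0,0,0.15],[45,-0.24,-1,0,0,0,0.15]]' && python3 -m creep '[[45,-0.24,-1,0,0,0,0],[45,-0.24,-1,0,0,0,0],[45,-0.24,-1,0,0,0,0],[45,-0.24,-1,0,0,0,0],[45,-0.24,-1,0,0,0,0],[45,-0.2,-0.56,0,0,0,0],[45,0,0,0,0,0,0],[45,0,0,0,0,0,0]]'
```

```text
time_s: 14.67
tcp_pos: [0.5875, 0.1134, 0.1591]
eef_rot: [-179.9, 0.0, -84.9]
contact_force: [1.3, 0.2, 1.8]
gripper_width: 0.0451
gripper_force: 0.0
time_s: 15.33
tcp_pos: [0.5385, -0.0878, 0.1571]
eef_rot: [180.0, 0.0, -83.7]
contact_force: [0.7, 0.9, 0.4]
gripper_width: 0.045
gripper_force: 0.0
time_s: 16.0
tcp_pos: [0.5036, -0.2263, 0.1569]
eef_rot: [180.0, 0.0, -83.9]
contact_force: [0.3, -0.7, -0.6]
gripper_width: 0.0449
gripper_force: 0.0
```

```bash
python3 -m creep '[[45,0.04,0.03,-0.8,0,0,0],[45,0,0,-1,0,0,0],[45,0,0,-1,0,0,0],[45,0,0,-0.7,0,0,0],[45,0,0,-0.4,0,0,0],[45,0,0,0,0,0,0],[15,0,0,0,0,0,0],[15,0,0,0,0,0,0]]' && python3 -m creep '[[15,0,0,0,0,0,0],[15,0,0,0,0,0,0],[15,0,0,0,0,0,0],[15,0,0,0,0,0,0]]' && python3 -m creep '[[15,0,0,0.3,0,0,0],[15,0,0,0.5,0,0,0],[15,0,0,0.8,0,0,0],[15,0,0,1,0,0,0],[15,0,0,1,0,0,0],[15,0,0,1,0,0,0],[15,0,0,1,0,0,0],[15,0,0,0.4,0,0,0]]'
```

```text
time_s: 16.67
tcp_pos: [0.5061, -0.2248, 0.0609]
eef_rot: [-179.9, -0.0, -83.7]
contact_force: [0.3, -0.8, 0.3]
gripper_width: 0.0364
gripper_force: 0.0
time_s: 17.0
tcp_pos: [0.5058, -0.2251, 0.0608]
eef_rot: [-179.9, -0.0, -83.7]
contact_force: [0.2, 0.3, 4.4]
gripper_width: 0.0237
gripper_force: 12.0
time_s: 17.67
tcp_pos: [0.5062, -0.2254, 0.214]
eef_rot: [-179.7, -0.1, -83.7]
contact_force: [1.0, -0.4, -0.4]
gripper_width: 0.0237
gripper_force: 12.0
```

```bash
python3 -m creep '[[15,0.175,1,0,0,0,-0.15],[15,0.175,1,0,0,0,-0.15],[15,0.175,1,0,0,0,-0.15],[15,0.175,1,0,0,0,-0.15],[15,0.175,1,0,0,0,-0.15],[15,0.175,1,0,0,0,-0.15],[15,0.175,1,0,0,0,-0.15],[15,0.175,1,0,0,0,-0.15]]' && python3 -m creep '[[15,0.175,1,0,0,0,0],[15,0.175,1,0,0,0,0],[15,0.175,1,0,0,0,0],[15,0.175,1,0,0,0,0],[15,0.175,1,0,0,0,0],[15,0.175,1,0,0,0,0],[15,0.175,1,0,0,0,0],[15,0.175,1,0,0,0,0]]' && python3 -m creep '[[15,0.16,0.52,-0.5,0,0,0],[15,0,0,-0.8,0,0,0],[15,0,0,-1,0,0,0],[15,0,0,-1,0,0,0],[15,0,0,-0.7,0,0,0],[15,0,0,-0.3,0,0,0],[15,0,0,0,0,0,0],[15,0,0,0,0,0,0]]'
```

```text
time_s: 18.33
tcp_pos: [0.5397, -0.0237, 0.2099]
eef_rot: [180.0, 0.0, -85.0]
contact_force: [0.3, 0.1, -0.4]
gripper_width: 0.0234
gripper_force: 12.0
time_s: 19.0
tcp_pos: [0.5747, 0.1762, 0.2098]
eef_rot: [180.0, -0.0, -85.0]
contact_force: [0.7, 0.1, -0.2]
gripper_width: 0.0238
gripper_force: 12.0
time_s: 19.67
tcp_pos: [0.5792, 0.1878, 0.1024]
eef_rot: [180.0, -0.0, -85.0]
contact_force: [0.1, -0.5, 1.2]
gripper_width: 0.0235
gripper_force: 12.0
```

```bash
python3 -m creep '[[15,0.045,0,0,0,0,0],[15,0,0,-0.2,0,0,0],[15,0,0,-0.2,0,0,0],[15,0,0,-0.15,0,0,0],[15,0,0,-0.15,0,0,0],[15,0,0,0,0,0,0]]'; python3 -m creep '[[15,0,0,-0.1,0,0,0],[15,0,0,-0.1,0,0,0],[15,0,0,0,0,0,0]]'
```

```text
time_s: 20.17
tcp_pos: [0.58, 0.188, 0.0841]
eef_rot: [180.0, -0.0, -85.0]
contact_force: [0.7, 0.2, -0.7]
gripper_width: 0.0236
gripper_force: 12.0
time_s: 20.42
tcp_pos: [0.5801, 0.1881, 0.0794]
eef_rot: [180.0, -0.0, -85.0]
contact_force: [1.3, 0.2, -1.1]
gripper_width: 0.0233
gripper_force: 12.0
```

```bash
python3 -m creep '[[15,0,0,-0.2,0,0,0],[15,0,0,-0.2,0,0,0],[15,0,0,-0.2,0,0,0],[15,0,0,-0.1,0,0,0],[15,0,0,-0.07,0,0,0],[15,0,0,-0.03,0,0,0],[15,0,0,0,0,0,0]]'; python3 -m creep '[[45,0,0,0.05,0,0,0],[45,0,0,0,0,0,0],[45,0,0,0,0,0,0],[45,0,0,0.5,0,0,0],[45,0,0,0.8,0,0,0],[45,0,0,0.9,0,0,0],[45,0,0,1,0,0,0],[45,0,0,0.7,0,0,0]]' && python3 -m creep '[[45,0.09,-1,0,0,0,0],[45,0.09,-1,0,0,0,0],[45,0.09,-1,0,0,0,0],[45,0.09,-1,0,0,0,0],[45,0.09,-1,0,0,0,0],[45,0.09,-0.98,0,0,0,0],[45,0,0,0,0,0,0],[45,0,0,0,0,0,0]]'
```

```text
time_s: 21.0
tcp_pos: [0.5806, 0.1882, 0.0608]
eef_rot: [-179.9, 0.0, -84.9]
contact_force: [-1.8, 0.7, 7.5]
gripper_width: 0.0234
gripper_force: 12.0
time_s: 21.67
tcp_pos: [0.5805, 0.1881, 0.1604]
eef_rot: [-179.9, 0.0, -84.9]
contact_force: [1.7, 1.1, -0.8]
gripper_width: 0.0452
gripper_force: 0.0
time_s: 22.33
tcp_pos: [0.5935, 0.0373, 0.1582]
eef_rot: [180.0, -0.0, -85.1]
contact_force: [0.2, 0.2, 0.6]
gripper_width: 0.045
gripper_force: 0.0
```

```bash
python3 -m creep '[[45,0,0.04,-0.8,0,0,0],[45,0,0,-1,0,0,0],[45,0,0,-1,0,0,0],[45,0,0,-0.7,0,0,0],[45,0,0,-0.42,0,0,0],[45,0,0,0,0,0,0],[15,0,0,0,0,0,0],[15,0,0,0,0,0,0]]' && python3 -m creep '[[15,0,0,0,0,0,0],[15,0,0,0,0,0,0],[15,0,0,0,0,0,0],[15,0,0,0,0,0,0]]' && python3 -m creep '[[15,0,0,0.3,0,0,0],[15,0,0,0.5,0,0,0],[15,0,0,0.8,0,0,0],[15,0,0,1,0,0,0],[15,0,0,1,0,0,0],[15,0,0,1,0,0,0],[15,0,0,1,0,0,0],[15,0,0,0.4,0,0,0]]' && python3 -m creep '[[15,-0.5,-0.9,0,0,0,0.15],[15,-0.55,-0.9,0,0,0,0.15],[15,-0.55,-0.9,0,0,0,0.15],[15,-0.55,-0.9,0,0,0,0.15],[15,-0.55,-0.9,0,0,0,0.15],[15,-0.55,-0.9,0,0,0,0.15],[15,-0.55,-0.9,0,0,0,0.15],[15,-0.55,-0.9,0,0,0,0.15]]' && python3 -m creep '[[15,-0.55,-0.9,0,0,0,0],[15,-0.55,-0.9,0,0,0,0],[15,-0.55,-0.9,0,0,0,0],[15,-0.51,-1,0,0,0,0],[15,0,0,0,0,0,0],[15,0,0,0,0,0,0]]'
```

```text
time_s: 23.0
tcp_pos: [0.5946, 0.0401, 0.0617]
eef_rot: [-179.9, 0.0, -84.9]
contact_force: [0.5, -0.6, 0.5]
gripper_width: 0.0365
gripper_force: 0.0
time_s: 23.33
tcp_pos: [0.5944, 0.0397, 0.0617]
eef_rot: [-179.9, 0.0, -84.9]
contact_force: [0.4, 0.3, 5.4]
gripper_width: 0.0236
gripper_force: 12.0
time_s: 24.0
tcp_pos: [0.5949, 0.0396, 0.2149]
eef_rot: [-179.7, 0.0, -84.9]
contact_force: [1.6, 0.5, 0.7]
gripper_width: 0.0234
gripper_force: 12.0
time_s: 24.67
tcp_pos: [0.4837, -0.1414, 0.2106]
eef_rot: [180.0, 0.0, -83.7]
contact_force: [0.7, 0.6, 0.3]
gripper_width: 0.0236
gripper_force: 12.0
time_s: 25.17
tcp_pos: [0.4299, -0.2339, 0.2105]
eef_rot: [180.0, 0.0, -83.9]
contact_force: [0.4, -0.3, -0.1]
gripper_width: 0.0231
gripper_force: 12.0
```

```bash
python3 -m creep '[[15,0.02,0.03,-0.8,0,0,0],[15,0,0,-1,0,0,0],[15,0,0,-1,0,0,0],[15,0,0,-0.8,0,0,0],[15,0,0,-0.5,0,0,0],[15,0,0,-0.3,0,0,0],[15,0,0,0,0,0,0],[15,0,0,0,0,0,0]]' && python3 -m creep '[[15,0,0,-0.2,0,0,0],[15,0,0,-0.2,0,0,0],[15,0,0,-0.2,0,0,0],[15,0,0,-0.15,0,0,0],[15,0,0,0,0,0,0]]'
```

```text
time_s: 25.83
tcp_pos: [0.4318, -0.2319, 0.1008]
eef_rot: [180.0, -0.0, -83.7]
contact_force: [0.0, -0.2, -0.0]
gripper_width: 0.0235
gripper_force: 12.0
time_s: 26.25
tcp_pos: [0.4309, -0.2321, 0.0811]
eef_rot: [179.9, 0.0, -83.8]
contact_force: [0.1, -0.2, -0.8]
gripper_width: 0.0239
gripper_force: 12.0
```

```bash
python3 -m creep '[[15,0,0,-0.2,0,0,0],[15,0,0,-0.2,0,0,0],[15,0,0,-0.2,0,0,0],[15,0,0,-0.1,0,0,0],[15,0,0,-0.07,0,0,0],[15,0,0,-0.05,0,0,0],[15,0,0,0,0,0,0]]'; python3 -m creep '[[45,0,0,0.05,0,0,0],[45,0,0,0,0,0,0],[45,0,0,0,0,0,0],[45,0,0,0.5,0,0,0],[45,0,0,0.8,0,0,0],[45,0,0,0.9,0,0,0],[45,0,0,1,0,0,0],[45,0,0,0.7,0,0,0]]' && python3 -m creep '[[45,0.1,-1,0,0,0,0],[45,0.1,-1,0,0,0,0],[45,0.1,-1,0,0,0,0],[45,0,0,0,0,0,0],[45,0,0,0,0,0,0]]'
```

```text
time_s: 26.83
tcp_pos: [0.4315, -0.2325, 0.0617]
eef_rot: [180.0, -0.0, -83.7]
contact_force: [-2.0, 0.9, 3.5]
gripper_width: 0.0236
gripper_force: 12.0
time_s: 27.5
tcp_pos: [0.432, -0.2323, 0.1621]
eef_rot: [-179.9, -0.0, -83.7]
contact_force: [0.7, -0.2, -0.3]
gripper_width: 0.0446
gripper_force: 0.0
time_s: 27.92
tcp_pos: [0.4387, -0.308, 0.1596]
eef_rot: [180.0, 0.0, -83.9]
contact_force: [-1.0, 0.8, -0.2]
gripper_width: 0.0448
gripper_force: 0.0
```

```bash
python3 -m creep '[[45,0,0,-0.8,0,0,0],[45,0,0,-1,0,0,0],[45,0,0,-1,0,0,0],[45,0,0,-0.7,0,0,0],[45,0,0,-0.5,0,0,0],[45,0,0,0,0,0,0],[15,0,0,0,0,0,0],[15,0,0,0,0,0,0]]' && python3 -m creep '[[15,0,0,0,0,0,0],[15,0,0,0,0,0,0],[15,0,0,0,0,0,0],[15,0,0,0,0,0,0]]' && python3 -m creep '[[15,0,0,0.3,0,0,0],[15,0,0,0.5,0,0,0],[15,0,0,0.8,0,0,0],[15,0,0,1,0,0,0],[15,0,0,1,0,0,0],[15,0,0,1,0,0,0],[15,0,0,1,0,0,0],[15,0,0,0.4,0,0,0]]' && python3 -m creep '[[15,0.41,0.93,0,0,0,-0.15],[15,0.41,0.93,0,0,0,-0.15],[15,0.41,0.93,0,0,0,-0.15],[15,0.41,0.93,0,0,0,-0.15],[15,0.41,0.93,0,0,0,-0.15],[15,0.41,0.93,0,0,0,-0.15],[15,0.41,0.93,0,0,0,-0.15],[15,0.41,0.93,0,0,0,-0.15]]' && python3 -m creep '[[15,0.41,0.93,0,0,0,0],[15,0.41,0.93,0,0,0,0],[15,0.41,0.93,0,0,0,0],[15,0.41,0.93,0,0,0,0],[15,0.41,0.93,0,0,0,0],[15,0.41,0.93,0,0,0,0],[15,0.41,0.9,0,0,0,0],[15,0,0,0,0,0,0]]'
```

```text
time_s: 28.58
tcp_pos: [0.4396, -0.307, 0.061]
eef_rot: [-179.9, -0.0, -83.7]
contact_force: [-0.0, -0.1, 0.7]
gripper_width: 0.0368
gripper_force: 0.0
time_s: 28.92
tcp_pos: [0.4396, -0.3075, 0.061]
eef_rot: [-179.9, -0.1, -83.7]
contact_force: [-0.6, 0.9, 4.7]
gripper_width: 0.0234
gripper_force: 12.0
time_s: 29.58
tcp_pos: [0.44, -0.3078, 0.2142]
eef_rot: [-179.8, -0.1, -83.7]
contact_force: [-0.5, -0.5, -0.4]
gripper_width: 0.0237
gripper_force: 12.0
time_s: 30.25
tcp_pos: [0.5208, -0.1199, 0.21]
eef_rot: [180.0, 0.0, -85.0]
contact_force: [0.7, -0.3, -1.4]
gripper_width: 0.0234
gripper_force: 12.0
time_s: 30.92
tcp_pos: [0.5939, 0.044, 0.2094]
eef_rot: [180.0, 0.0, -84.8]
contact_force: [0.2, -0.2, 0.3]
gripper_width: 0.0235
gripper_force: 12.0
```

```bash
python3 -m creep '[[15,0,-0.2,-0.8,0,0,0],[15,0,0,-1,0,0,0],[15,0,0,-1,0,0,0],[15,0,0,-0.8,0,0,0],[15,0,0,-0.5,0,0,0],[15,0,0,-0.27,0,0,0],[15,0,0,0,0,0,0],[15,0,0,0,0,0,0]]' && python3 -m creep '[[15,0,0,-0.2,0,0,0],[15,0,0,-0.2,0,0,0],[15,0,0,-0.2,0,0,0],[15,0,0,-0.15,0,0,0],[15,0,0,0,0,0,0]]'
```

```text
time_s: 31.58
tcp_pos: [0.5928, 0.0357, 0.1011]
eef_rot: [180.0, -0.0, -85.0]
contact_force: [0.7, 1.2, 0.4]
gripper_width: 0.0235
gripper_force: 12.0
time_s: 32.0
tcp_pos: [0.5955, 0.0367, 0.0845]
eef_rot: [-179.6, 0.0, -84.9]
contact_force: [0.2, 1.5, 11.3]
gripper_width: 0.0235
gripper_force: 12.0
```

```bash
python3 -m creep '[[15,0,0,0.3,0,0,0],[15,0,0,0.3,0,0,0],[15,0,0.11,0,0,0,0],[15,0,0,0,0,0,0],[15,0,0,0,0,0,0]]'; python3 -c "
from h import *
s=r.get_state();print(s['tcp_pos'],s['eef_rot'])"
```

```text
time_s: 32.42
tcp_pos: [0.5924, 0.0387, 0.0969]
eef_rot: [180.0, 0.0, -85.0]
contact_force: [0.2, -0.1, -0.4]
gripper_width: 0.0235
gripper_force: 12.0
[0.59241042 0.03865434 0.0968724 ] [ 1.79982756e+02  5.96727896e-03 -8.49521117e+01]
```

```bash
python3 -m creep '[[15,0.05,0.01,-0.1,0,0,0],[15,0,0,-0.2,0,0,0],[15,0,0,-0.2,0,0,0],[15,0,0,-0.2,0,0,0],[15,0,0,0,0,0,0]]'; python3 -m creep '[[15,0,0,-0.1,0,0,0],[15,0,0,-0.1,0,0,0],[15,0,0,0,0,0,0]]'
```

```text
time_s: 32.83
tcp_pos: [0.5941, 0.0389, 0.0784]
eef_rot: [180.0, -0.0, -85.0]
contact_force: [1.1, 0.6, -0.4]
gripper_width: 0.0234
gripper_force: 12.0
time_s: 33.08
tcp_pos: [0.5939, 0.0389, 0.074]
eef_rot: [180.0, -0.0, -85.0]
contact_force: [2.0, 0.9, -1.5]
gripper_width: 0.0233
gripper_force: 12.0
```

```bash
python3 -m creep '[[15,0,0,-0.2,0,0,0],[15,0,0,-0.2,0,0,0],[15,0,0,-0.1,0,0,0],[15,0,0,0,0,0,0]]'; python3 -m creep '[[15,0,0,-0.1,0,0,0],[15,0,0,0,0,0,0]]'
```

```text
time_s: 33.42
tcp_pos: [0.5936, 0.0388, 0.0612]
eef_rot: [180.0, -0.0, -85.0]
contact_force: [0.8, 0.5, -1.4]
gripper_width: 0.0233
gripper_force: 12.0
time_s: 33.58
tcp_pos: [0.5937, 0.0388, 0.0591]
eef_rot: [180.0, -0.0, -85.0]
contact_force: [0.6, -0.6, -1.5]
gripper_width: 0.0236
gripper_force: 12.0
```

```bash
python3 -m creep '[[15,0,0,-0.1,0,0,0],[15,0,0,-0.05,0,0,0],[15,0,0,0,0,0,0]]'; python3 -m creep '[[15,0,0,-0.06,0,0,0],[15,0,0,0,0,0,0]]'
```

```text
time_s: 33.83
tcp_pos: [0.5938, 0.0388, 0.0556]
eef_rot: [180.0, -0.0, -85.0]
contact_force: [1.5, 1.1, -0.6]
gripper_width: 0.0235
gripper_force: 12.0
time_s: 34.0
tcp_pos: [0.5943, 0.0387, 0.0553]
eef_rot: [-180.0, -0.0, -84.9]
contact_force: [-0.7, 0.3, 8.0]
gripper_width: 0.0235
gripper_force: 12.0
```

```bash
python3 -m creep '[[45,0,0,0.05,0,0,0],[45,0,0,0,0,0,0],[45,0,0,0,0,0,0],[45,0,0,0.5,0,0,0],[45,0,0,0.8,0,0,0],[45,0,0,0.9,0,0,0],[45,0,0,1,0,0,0],[45,0,0,1,0,0,0]]' && python3 -m creep '[[45,0,1,1,0,0,0],[45,0,1,1,0,0,0],[45,0,1,1,0,0,0],[45,0,1,1,0,0,0],[45,0,1,1,0,0,0],[45,0,1,1,0,0,0],[45,0,1,0.5,0,0,0],[45,0,0,0,0,0,0]]'
python3 - <<'E'
from allb import *
s=r.get_state();print(s["tcp_pos"],s["eef_rot"])
p=cap("wrist");allb(p,5)
q=cap("top");allb(q)
a=cv2.resize(p["frame"][0:260,130:510],None,fx=1.5,fy=1.5);b=cv2.resize(q["frame"][160:300,170:430],None,fx=2,fy=2)
h=np.zeros((a.shape[0]+0,a.shape[1],3),np.uint8);h[:]=a
b=cv2.resize(b,(570,307));im=np.vstack([cv2.resize(a,(570,292)) if 0 else cv2.resize(a,(426,292)).repeat(1,0) if 0 else cv2.resize(p["frame"][0:260,100:530],(570,292)),b])
cv2.imwrite("pics/m5.png",im[:,:,::-1])
E
```

```text
time_s: 34.67
tcp_pos: [0.5932, 0.0386, 0.161]
eef_rot: [179.9, -0.0, -85.0]
contact_force: [1.0, -0.1, -0.6]
gripper_width: 0.0451
gripper_force: 0.0
time_s: 35.33
tcp_pos: [0.5947, 0.2177, 0.3258]
eef_rot: [-179.8, 0.1, -84.8]
contact_force: [1.0, -1.0, -0.3]
gripper_width: 0.0452
gripper_force: 0.0
[0.59474933 0.21770493 0.32583788] [-1.79769739e+02  1.18367467e-01 -8.47961221e+01]
orange [292   0  20   8 100] [301.96   3.19] mean [0.5908 0.0462] rect [0.5912 0.0465] [0.0193 0.0063] 5.1
orange [290  65  21  21 156] [302.6923  77.0769] mean [0.5825 0.1163] rect [0.5847 0.1156] [0.0221 0.0187] 25.0
orange [289 133  21  21 220] [300.6455 143.3318] mean [0.5772 0.1865] rect [0.5782 0.1864] [0.0209 0.0232] 36.6
blue [ 208    0   31  188 4299] [223.9023  88.4087] mean [0.6641 0.1356] rect [0.6633 0.1474] [0.0261 0.189 ] 4.7
black [    0   254   560   166 31970] [240.1088 370.1833] mean [0.6302 0.5373] rect [0.5747 0.4834] [0.8761 0.2764] 4.2
black [ 373  254  165  102 4501] [441.1891 292.3932] mean [0.3572 0.379 ] rect [0.3335 0.3995] [0.2225 0.1632] 5.6
orange [258 189   9   8  58] [26
[... 161 characters left out ...]
1145] [0.0209 0.0184] 89.3
orange [202 194   9  10  64] [205.6094 198.2656] mean [0.5773 0.1885] rect [0.5769 0.1894] [0.0212 0.0221] 62.8
green [387 217   9   9  69] [391. 221.] mean [ 0.5117 -0.2974] rect [ 0.5117 -0.2974] [0.0218 0.0212] 89.1
yellow [ 195  179  116   33 2132] [253.5586 194.6642] mean [0.5902 0.0649] rect [0.5905 0.0677] [0.0611 0.3119] 5.0
blue [405 130  22  28 179] [415.7486 143.3743] mean [ 0.7178 -0.3703] rect [ 0.7177 -0.3707] [0.0817 0.0169] 34.5
blue [184 154 103  19 940] [235.7457 163.0298] mean [0.6671 0.1087] rect [0.6668 0.1108] [0.0262 0.2665] 4.8
black [  31  254   99  162 3873] [ 80.3305 326.5595] mean [0.2397 0.5352] rect [0.223  0.4926] [0.4337 0.174 ] 31.8
```

View pics/m5.png

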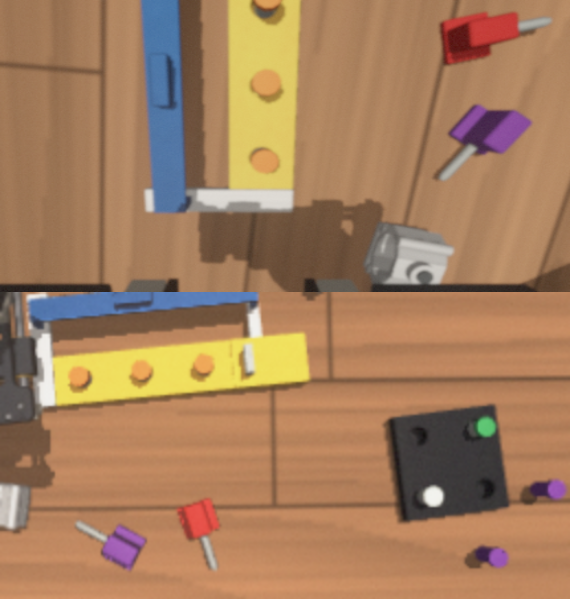

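All three oranges now stand in the carrier, and the white cap is in the rack with the green one untouched. Next is closing the keeper.

```bash
python3 -m creep '[[40,0.48,-0.65,-0.7,0,0,0],[40,0.48,-0.65,-0.9,0,0,0],[40,0.48,-0.65,-0.9,0,0,0],[40,0.48,-0.65,-0.9,0,0,0],[40,0.48,-0.65,-0.9,0,0,0],[40,0.47,-0.65,-0.9,0,0,0],[40,0,0,0,0,0,0],[40,0,0,0,0,0,0]]' 20; python3 -c "
from h import *
s=r.get_state();print(s['tcp_pos'],s['eef_rot'])"
```

```text
time_s: 36.1
tcp_pos: [0.6645, 0.1138, 0.19]
eef_rot: [179.7, -0.1, -85.1]
contact_force: [0.1, -0.6, -0.1]
gripper_width: 0.04
gripper_force: 0.0
[0.66448177 0.11376235 0.19000922] [ 1.79695324e+02 -9.97359348e-02 -8.51183153e+01]
```

```bash
python3 -m creep '[[40,0.08,0.2,-0.8,0,0,0],[40,0,0,-1,0,0,0],[40,0,0,-1,0,0,0],[40,0,0,-0.6,0,0,0],[40,0,0,-0.28,0,0,0],[40,0,0,0,0,0,0],[5,0,0,0,0,0,0],[5,0,0,0,0,0,0]]' 20 && python3 -m creep '[[5,0,0,0,0,0,0],[5,0,0,0,0,0,0],[5,0,0,0,0,0,0],[5,0,0,0,0,0,0]]' && python3 -m creep '[[5,-0.3,-0.026,0,0,0,0],[5,-0.5,-0.044,0,0,0,0],[5,-0.5,-0.044,0,0,0,0],[5,-0.5,-0.044,0,0,0,0],[5,-0.5,-0.044,0,0,0,0],[5,-0.4,-0.035,0,0,0,0],[5,-0.3,-0.026,0,0,0,0],[5,0,0,0,0,0,0]]' && python3 -m creep '[[5,-0.1,-0.01,0,0,0,0],[5,-0.08,-0.01,0,0,0,0],[5,0,0,0,0,0,0],[5,0,0,0,0,0,0]]'
```

```text
time_s: 36.77
tcp_pos: [0.6686, 0.1217, 0.103]
eef_rot: [-179.9, 0.0, -84.9]
contact_force: [0.4, -0.7, 0.4]
gripper_width: 0.0315
gripper_force: 0.0
time_s: 37.1
tcp_pos: [0.6664, 0.1212, 0.1019]
eef_rot: [179.9, -0.0, -85.0]
contact_force: [-6.8, 0.2, 6.3]
gripper_width: 0.0137
gripper_force: 20.0
time_s: 37.77
tcp_pos: [0.5916, 0.1146, 0.1019]
eef_rot: [-180.0, 0.0, -84.9]
contact_force: [-1.6, -0.4, 4.3]
gripper_width: 0.0139
gripper_force: 20.0
time_s: 38.1
tcp_pos: [0.589, 0.1144, 0.1019]
eef_rot: [-179.9, 0.0, -84.9]
contact_force: [-1.7, -0.2, 7.8]
gripper_width: 0.0134
gripper_force: 20.0
```

```bash
python3 -m creep '[[5,-0.1,-0.01,0,0,0,0],[5,0,0,0,0,0,0],[5,0,0,0,0,0,0]]' && python3 -m creep '[[5,-0.1,-0.01,0,0,0,0],[5,0,0,0,0,0,0],[5,0,0,0,0,0,0]]'
```

```text
time_s: 38.35
tcp_pos: [0.5867, 0.1142, 0.1018]
eef_rot: [-179.9, 0.0, -84.9]
contact_force: [-1.1, -0.5, 8.9]
gripper_width: 0.0138
gripper_force: 20.0
time_s: 38.6
tcp_pos: [0.5865, 0.1142, 0.1019]
eef_rot: [-179.7, 0.0, -84.9]
contact_force: [9.9, -2.0, -0.3]
gripper_width: 0.0137
gripper_force: 20.0
```

```bash
python3 -m creep '[[45,0,0,0,0,0,0],[45,0,0,0,0,0,0],[45,0,0,0,0,0,0],[45,0,0,0.6,0,0,0],[45,0,0,1,0,0,0],[45,-0.2,0,1,0,0,0],[45,-0.5,0,1,0,0,0],[45,-0.8,-0.2,1,0,0,0]]' && python3 -m creep '[[45,-1,-0.3,1,0,0,0],[45,-1,-0.3,1,0,0,0],[45,-1,-0.3,1,0,0,0],[45,-0.8,-0.3,0,0,0,0],[45,-0.7,-0.2,0,0,0,0],[45,0,0,0,0,0,0],[45,0,0,0,0,0,0]]'
python3 - <<'E'
from allb import *
s=r.get_state();print(s["tcp_pos"],s["eef_rot"],s["joints"])
p=cap("wrist");save(p,"w6.png",(150,0,450,260),2.6)
blobs(p,(0,150,60),(5,255,255),.06,"red",50);blobs(p,(173,150,60),(179,255,255),.06,"red2",50)
for d in outline_of(p,"pin")[:3]: print(d["conf"],d["bbox"])
E
```

```text
time_s: 39.27
tcp_pos: [0.5457, 0.1091, 0.2161]
eef_rot: [179.9, -0.0, -85.0]
contact_force: [1.7, 0.5, 1.0]
gripper_width: 0.0449
gripper_force: 0.0
time_s: 39.85
tcp_pos: [0.4323, 0.0736, 0.2914]
eef_rot: [-180.0, 0.0, -84.9]
contact_force: [0.4, 0.7, 0.4]
gripper_width: 0.0448
gripper_force: 0.0
[0.43234636 0.07359318 0.29136666] [-1.79965254e+02  4.69485470e-02 -8.49183462e+01] [ 3.55722976e+01 -4.88474019e+00 -2.10063555e+01 -2.37670955e-02
 -7.38246236e+01 -3.04840478e+01]
red [ 287  125   40   41 1202] [306.05241265 145.1031614 ] mean [0.40904577 0.04134269] rect [0.40842408 0.04114469] [0.03843217 0.03840411] 17.4
0.97 [292.7, 197.4, 345.0, 264.0]
0.92 [286.2, 125.2, 361.9, 167.3]
```

View pics/w6.png

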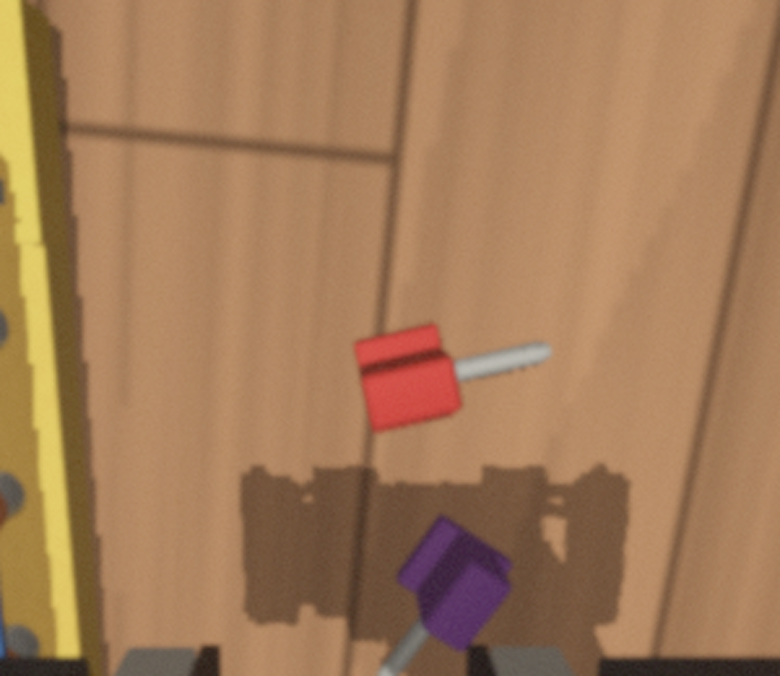

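The crop shows the red grip top with corners at about (362,376), (447,356), (461,405) and (374,431). Its rod runs from (456,371) to (550,352), and the purple decoy is below.

```bash
python3 - <<'E'
from allb import *
np.set_printoptions(precision=4,suppress=True)
p=cap("wrist");cv=lambda a,b:(150+(a+.5)/2.6-.5,(b+.5)/2.6-.5)
Q=[at(p,*cv(*c),.060)[:2] for c in ((362,376),(447,356),(461,405),(374,431))]
print(Q,"c",np.mean(Q,0),[np.linalg.norm(Q[i]-Q[i-1]) for i in range(4)])
d=(Q[1]+Q[2]-Q[0]-Q[3]);print("yaw grip",np.degrees(np.arctan2(d[1],d[0])))
a,b=at(p,*cv(457,372),.022)[:2],at(p,*cv(548,352),.022)[:2];d=b-a;print(a,b,"yaw rod",np.degrees(np.arctan2(d[1],d[0])),np.linalg.norm(d))
print("from tip",b-.066*d/np.linalg.norm(d))
f=[at(p,*cv(*c),.012)[:2] for c in ((356,343),(437,324))];print("foot back edge",f,np.linalg.norm(f[1]-f[0]))
E
```

```text
[array([0.4283, 0.0421]), array([0.3942, 0.031 ]), array([0.386 , 0.0505]), array([0.4211, 0.0646])] c [0.4074 0.047 ] [np.float64(0.023544295947460686), np.float64(0.03585800539377173), np.float64(0.021191346927193266), np.float64(0.0378395853234989)]
yaw grip -159.92275042507964
[0.3844 0.041 ] [0.3446 0.0285] yaw rod -162.588024978803 0.041691144565996374
from tip [0.4076 0.0483]
foot back edge [array([0.431 , 0.0329]), array([0.3949, 0.0212])] 0.03801375344189899
```

```bash
python3 -m creep '[[42,-0.12,-0.12,0,0,0,6.9],[42,-0.12,-0.12,0,0,0,6.9],[42,-0.12,-0.12,0,0,0,6.9],[42,-0.12,-0.12,0,0,0,6.9],[42,-0.12,-0.12,0,0,0,6.9],[42,-0.12,-0.12,0,0,0,6.9],[42,-0.12,-0.12,0,0,0,6.9],[42,-0.12,-0.12,0,0,0,6.9]]' && python3 -m creep '[[42,0,0,-0.5,0,0,6.9],[42,0,0,-0.5,0,0,6.9],[42,0,0,-0.5,0,0,6.9],[42,0,0,-0.5,0,0,6.9],[42,0,0,-0.5,0,0,6.9],[42,0,0,-0.5,0,0,6.9],[42,0,0,-0.5,0,0,6.8],[42,0,0,0,0,0,0]]' && python3 -m creep '[[42,0,0,0,0,0,0],[42,0,0,0,0,0,0]]'; python3 - <<'E'
from allb import *
np.set_printoptions(precision=4,suppress=True)
s=r.get_state();print(s["tcp_pos"],s["eef_rot"],s["joints"])
p=cap("wrist");save(p,"w7.png")
blobs(p,(0,150,60),(5,255,255),.06,"red",50)
q=cap("top");blobs(q,(0,150,60),(5,255,255),.06,"redtop",20)
E
```

```text
time_s: 40.67
tcp_pos: [0.4095, 0.0498, 0.2904]
eef_rot: [179.9, 0.0, -29.4]
contact_force: [-0.6, 0.9, 0.5]
gripper_width: 0.0423
gripper_force: 0.0
time_s: 41.33
tcp_pos: [0.4082, 0.0493, 0.2008]
eef_rot: [180.0, 0.3, 18.7]
contact_force: [-0.9, -0.2, -0.2]
gripper_width: 0.0419
gripper_force: 0.0
time_s: 41.5
tcp_pos: [0.4098, 0.0499, 0.2039]
eef_rot: [180.0, 0.0, 18.2]
contact_force: [0.3, 1.4, 0.8]
gripper_width: 0.0424
gripper_force: 0.0
[0.4098 0.0499 0.2039] [179.9758   0.0128  18.224 ] [ 34.6512  -4.211  -32.1051   0.0221 -62.125   73.5625]
red [ 261  164   44   54 2012] [282.2321 188.1208] mean [0.4134 0.0505] rect [0.411  0.0496] [0.0473 0.0373] 18.2
```

View pics/w7.png

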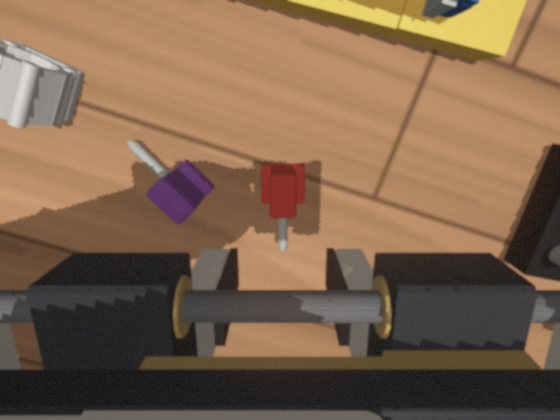

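The red pin lines up vertically in the view, with its foot at columns 261-305, grip top at about (284,198) and rod tip at (283,246). It is centred between the fingers.

```bash
python3 - <<'E'
from allb import *
np.set_printoptions(precision=4,suppress=True)
p=cap("wrist");V=cv2.cvtColor(p["frame"],cv2.COLOR_RGB2HSV)
print("col284",[(v,*map(int,V[v,284])) for v in range(158,256,3)])
print("row200",[(u,*map(int,V[200,u])) for u in range(262,306,2)])
print("row172",[(u,*map(int,V[172,u])) for u in range(256,312,2)])
t=at(p,283,247.5,.022);print("tip",t)
E
```

```text
col284 [(158, 14, 114, 181), (161, 14, 119, 154), (164, 7, 149, 116), (167, 2, 181, 104), (170, 4, 180, 105), (173, 4, 178, 106), (176, 3, 178, 132), (179, 3, 184, 137), (182, 3, 179, 137), (185, 2, 181, 138), (188, 3, 190, 134), (191, 3, 177, 138), (194, 2, 173, 137), (197, 2, 178, 136), (200, 2, 182, 136), (203, 2, 182, 136), (206, 2, 182, 136), (209, 2, 185, 134), (212, 3, 190, 134), (215, 2, 176, 135), (218, 5, 78, 117), (221, 15, 25, 121), (224, 19, 23, 121), (227, 20, 26, 118), (230, 18, 28, 120), (233, 18, 26, 117), (236, 18, 22, 117), (239, 18, 22, 138), (242, 27, 16, 180), (245, 27, 13, 181), (248, 21, 20, 177), (251, 13, 80, 184), (254, 14, 111, 189)]
row200 [(262, 4, 171, 127), (264, 2, 185, 134), (266, 3, 177, 137), (268, 2, 177, 134), (270, 3, 183, 128), (272, 1, 179, 134), (274, 2, 182, 136), (276, 2, 169, 140), (278, 1, 177, 137), (280, 2, 180, 136), (282, 2, 175, 137), (284, 2, 182, 136), (286, 2, 175, 137), (288, 2, 181, 137), (290, 2, 178, 136), (292, 3, 181, 135), (294, 1, 179, 127), (296, 3, 175, 124), (298, 2, 168, 138), (300, 3, 183, 135), (302, 3, 176, 133), (304, 7, 152, 116)]
row172 [(256, 13, 118, 115), (258, 13, 121, 114), (260, 10, 135, 121), (262, 3, 178, 133), (264, 3, 172, 142), (266, 3, 174, 141), (268, 2, 169, 140), (270, 3, 176, 122), (272, 3, 173, 106), (274, 4, 186, 103), (276, 3, 179, 104), (278, 4, 193, 102), (280, 5, 188, 102), (282, 4, 171, 106), (284, 4, 170, 105), (286, 4, 164, 107), (288, 4, 177, 105), (290, 4, 169, 104), (292, 3, 175, 105), (294, 3, 175, 105), (296, 4, 182, 129), (298, 3, 181, 135), (300, 2, 174, 138), (302, 2, 173, 137), (304, 5, 159, 127), (306, 11, 128, 112), (308, 11, 115, 118), (310, 12, 123, 118)]
tip [0.3457 0.0274 0.022 ]
```

```bash
python3 - <<'E'
from allb import *
np.set_printoptions(precision=4,suppress=True)
p=cap("wrist")
a,b=at(p,282.7,175,.06),at(p,282.7,217.3,.06);print("grip",a,b,(a+b)/2,np.linalg.norm(a-b))
t=at(p,283,248.5,.022);m=(a+b)/2;d=(t-m)[:2];print(np.linalg.norm(d),np.degrees(np.arctan2(d[1],d[0])))
E
```

```text
grip [0.4245 0.054  0.06  ] [0.3883 0.042  0.06  ] [0.4064 0.048  0.06  ] 0.03814619755070613
0.06525821003829119 -161.26490170814344
```

```bash
python3 -m creep '[[42,-0.13,-0.07,-0.6,0,0,0.4],[42,0,0,-1,0,0,0],[42,0,0,-1,0,0,0],[42,0,0,-1,0,0,0],[42,0,0,-1,0,0,0],[42,0,0,-1,0,0,0],[42,0,0,-0.8,0,0,0],[42,0,0,-0.5,0,0,0]]' 30 && python3 -m creep '[[42,0,0,0,0,0,0],[42,0,0,0,0,0,0]]'
```

```text
time_s: 42.37
tcp_pos: [0.4054, 0.0477, 0.0296]
eef_rot: [180.0, 0.1, 18.8]
contact_force: [-0.3, 0.2, 0.2]
gripper_width: 0.0419
gripper_force: 0.0
time_s: 42.53
tcp_pos: [0.406, 0.0479, 0.0311]
eef_rot: [180.0, 0.1, 18.8]
contact_force: [0.2, -0.5, 0.2]
gripper_width: 0.0422
gripper_force: 0.0
```

```bash
python3 -m creep '[[20,0,0,0,0,0,0],[20,0,0,0,0,0,0],[20,0,0,0,0,0,0],[20,0,0,0,0,0,0],[20,0,0,0,0,0,0]]' 30 && python3 -m creep '[[20,0,0,0.3,0,0,0],[20,0,0,0.6,0,0,0],[20,0,0,0.9,0,0,0],[20,0,0,1,0,0,0],[20,0,0,1,0,0,0],[20,0,0,1,0,0,0],[20,0,0,0.5,0,0,0],[20,0,0,0,0,0,0]]' && python3 -m creep '[[20,0.5,-0.4,0,0,0,-6.5],[20,0.5,-0.4,0,0,0,-6.5],[20,0.5,-0.4,0,0,0,-6.5],[20,0.5,-0.4,0,0,0,-6.5],[20,0.5,-0.4,0,0,0,-6.5],[20,0.5,-0.4,0,0,0,-6.5],[20,0.5,-0.4,0,0,0,-6.5],[20,0.5,-0.4,0,0,0,-6.5]]' && python3 -m creep '[[20,0.5,-0.4,0,0,0,-6.5],[20,0.5,-0.4,0,0,0,-6.5],[20,0.5,-0.4,0,0,0,-6.5],[20,0.5,-0.4,0,0,0,-6.5],[20,0.5,-0.4,0,0,0,-6.5],[20,0.5,-0.4,0,0,0,-6.5],[20,0.5,-0.4,0,0,0,-6.5],[20,0.5,-0.4,0,0,0,-6.3]]' && python3 -m creep '[[20,0,0,0,0,0,0],[20,0,0,0,0,0,0]]'
```

```text
time_s: 42.95
tcp_pos: [0.4065, 0.0484, 0.0319]
eef_rot: [-180.0, -0.1, 18.9]
contact_force: [-2.1, 1.4, 9.0]
gripper_width: 0.024
gripper_force: 30.0
time_s: 43.62
tcp_pos: [0.4074, 0.0487, 0.1671]
eef_rot: [-179.9, -0.3, 18.9]
contact_force: [1.4, 0.3, -1.0]
gripper_width: 0.0237
gripper_force: 30.0
time_s: 44.28
tcp_pos: [0.5057, -0.0327, 0.1628]
eef_rot: [179.9, 0.1, -33.5]
contact_force: [0.3, 0.4, -2.0]
gripper_width: 0.0241
gripper_force: 30.0
time_s: 44.95
tcp_pos: [0.6057, -0.1125, 0.1626]
eef_rot: [179.9, 0.0, -85.3]
contact_force: [0.5, -0.5, -0.9]
gripper_width: 0.024
gripper_force: 30.0
time_s: 45.12
tcp_pos: [0.6054, -0.1124, 0.1623]
eef_rot: [179.9, 0.0, -85.0]
contact_force: [-0.6, 0.4, -1.7]
gripper_width: 0.0235
gripper_force: 30.0
```

```bash
python3 -m creep '[[20,0.05,0,-0.6,0,0,0],[20,0,0,-1,0,0,0],[20,0,0,-0.9,0,0,0],[20,0,0,-0.6,0,0,0],[20,0,0,-0.35,0,0,0],[20,0,0,0,0,0,0],[20,0,0,0,0,0,0],[20,0,0,0,0,0,0]]'; python3 - <<'E'
from allb import *
s=r.get_state();print(s["tcp_pos"],s["eef_rot"],s["contact_force"])
p=cap("scene");a=p["frame"][150:290,240:440];cv2.imwrite("pics/s8.png",cv2.resize(a,None,fx=4,fy=4,interpolation=cv2.INTER_CUBIC)[:,:,::-1])
E
```

```text
time_s: 45.78
tcp_pos: [0.6079, -0.1118, 0.0785]
eef_rot: [-179.9, -0.0, -84.9]
contact_force: [-0.0, -0.3, -1.0]
gripper_width: 0.0237
gripper_force: 30.0
[ 0.60785868 -0.11183912  0.0785245 ] [-1.79905158e+02 -1.38079997e-02 -8.48910635e+01] [-0.02777226 -0.28209561 -0.97154831]
```

View pics/s8.png

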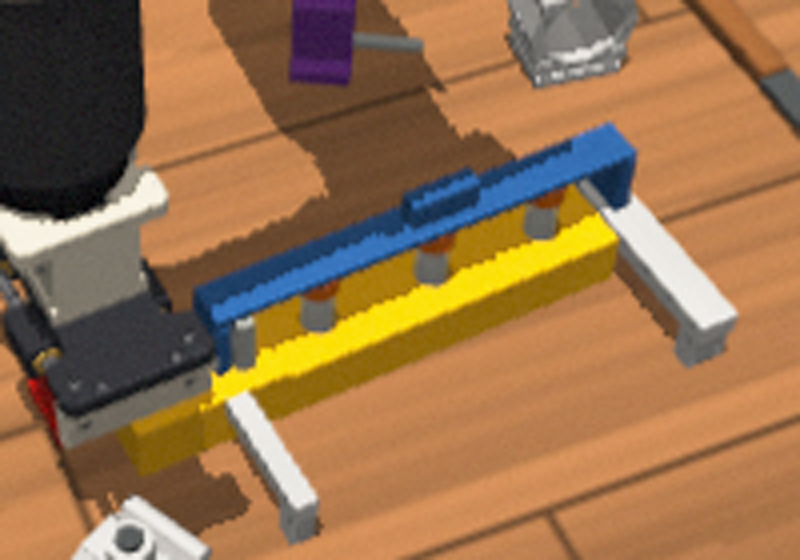

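The scene crop shows the keeper closed over the vials, with the gripper and red pin at the -y end beyond the landing. I'll lower a little, then feed the pin in.

```bash
python3 -m creep '[[20,-0.04,0,-0.18,0,0,0],[20,0,0,0,0,0,0],[20,0,0,0,0,0,0]]' && python3 -m creep '[[20,-0.026,0.3,0,0,0,0],[20,-0.026,0.3,0,0,0,0],[20,0,0,0,0,0,0],[20,0,0,0,0,0,0]]' && python3 -m creep '[[20,-0.017,0.2,0,0,0,0],[20,-0.017,0.2,0,0,0,0],[20,0,0,0,0,0,0]]'
```

```text
time_s: 46.08
tcp_pos: [0.6061, -0.112, 0.073]
eef_rot: [-180.0, 0.0, -84.9]
contact_force: [-0.2, 0.2, -1.0]
gripper_width: 0.0241
gripper_force: 30.0
time_s: 46.42
tcp_pos: [0.6049, -0.0963, 0.073]
eef_rot: [-180.0, 0.0, -84.9]
contact_force: [0.8, 0.3, -0.9]
gripper_width: 0.0241
gripper_force: 30.0
time_s: 46.67
tcp_pos: [0.604, -0.0862, 0.0728]
eef_rot: [-180.0, 0.0, -84.9]
contact_force: [0.5, 0.3, -2.4]
gripper_width: 0.0238
gripper_force: 30.0
```

```bash
python3 -m creep '[[20,-0.017,0.25,0,0,0,0],[20,-0.017,0.25,0,0,0,0],[20,0,0,0,0,0,0]]' && python3 -m creep '[[20,-0.017,0.25,0,0,0,0],[20,-0.017,0.25,0,0,0,0],[20,0,0,0,0,0,0]]' && python3 -m creep '[[20,-0.015,0.2,0,0,0,0],[20,0,0,0,0,0,0],[20,0,0,0,0,0,0]]'
```

```text
time_s: 46.92
tcp_pos: [0.6032, -0.0735, 0.0728]
eef_rot: [-180.0, 0.0, -84.9]
contact_force: [-0.3, -0.3, -0.7]
gripper_width: 0.0235
gripper_force: 30.0
time_s: 47.17
tcp_pos: [0.6023, -0.061, 0.0729]
eef_rot: [-180.0, 0.0, -84.9]
contact_force: [-0.1, -0.9, -1.0]
gripper_width: 0.0238
gripper_force: 30.0
time_s: 47.42
tcp_pos: [0.602, -0.0568, 0.0728]
eef_rot: [-180.0, -0.0, -84.9]
contact_force: [-0.3, -0.4, -1.5]
gripper_width: 0.0238
gripper_force: 30.0
```

```bash
python3 -m creep '[[20,-0.01,0.1,0,0,0,0],[20,0,0,0,0,0,0],[20,0,0,0,0,0,0]]' && python3 -m creep '[[20,-0.005,0.06,0,0,0,0],[20,0,0,0,0,0,0],[20,0,0,0,0,0,0]]'
```

```text
time_s: 47.67
tcp_pos: [0.6016, -0.0545, 0.0728]
eef_rot: [180.0, 0.0, -85.0]
contact_force: [0.9, -0.6, -1.5]
gripper_width: 0.0236
gripper_force: 30.0
time_s: 47.92
tcp_pos: [0.6016, -0.0536, 0.0729]
eef_rot: [180.0, -0.0, -85.0]
contact_force: [0.3, -4.8, -1.6]
gripper_width: 0.0239
gripper_force: 30.0
```

```bash
python3 -m creep '[[20,0,-0.02,-0.05,0,0,0],[20,0,0,0,0,0,0],[20,0,0,0,0,0,0]]' && python3 -m creep '[[42,0,0,0,0,0,0],[42,0,0,0,0,0,0],[42,0,0,0,0,0,0],[42,0,0,0.2,0,0,0],[42,0,0,0.6,0,0,0],[42,0,0,1,0,0,0],[42,0,0,1,0,0,0],[42,0,0,1,0,0,0]]' && python3 -m creep '[[42,0,0.5,1,0,0,0],[42,0,1,1,0,0,0],[42,0,1,1,0,0,0],[42,0,1,1,0,0,0],[42,0,1,1,0,0,0],[42,0,0.5,0.5,0,0,0],[42,0,0,0,0,0,0],[42,0,0,0,0,0,0]]'
python3 - <<'E'
from allb import *
np.set_printoptions(precision=4,suppress=True)
p=cap("wrist");s=cap("scene");print(r.get_state()["tcp_pos"])
a=cv2.resize(p["frame"][0:260,150:450],(390,338));b=cv2.resize(s["frame"][160:290,240:390],(390,338),interpolation=cv2.INTER_CUBIC)
cv2.imwrite("pics/f9.png",np.hstack([a,b])[:,:,::-1])
blobs(p,(0,150,60),(5,255,255),.10,"red",50);blobs(p,(100,120,60),(125,255,255),.088,"blue",300)
E
```

```text
time_s: 48.17
tcp_pos: [0.6017, -0.0536, 0.072]
eef_rot: [-180.0, -0.0, -84.9]
contact_force: [-1.6, -1.8, 4.0]
gripper_width: 0.024
gripper_force: 30.0
time_s: 48.83
tcp_pos: [0.6014, -0.0534, 0.1678]
eef_rot: [180.0, -0.0, -84.9]
contact_force: [0.9, -0.9, -0.7]
gripper_width: 0.0421
gripper_force: 0.0
time_s: 49.5
tcp_pos: [0.6016, 0.0724, 0.3048]
eef_rot: [-179.9, 0.0, -84.9]
contact_force: [1.1, -0.8, -1.2]
gripper_width: 0.0418
gripper_force: 0.0
[0.601  0.0711 0.3031]
red [ 274   25   39   48 1583] [293.0815  48.4378] mean [ 0.6023 -0.0508] rect [ 0.6022 -0.0504] [0.0359 0.0404] 5.1
blue [ 281   71   27  120 2368] [293.8036 125.8526] mean [0.5942 0.0202] rect [0.5938 0.0276] [0.0255 0.1201] 5.1
blue [282 261  21  29 501] [291.1996 276.2355] mean [0.5804 0.1899] rect [0.5795 0.1885] [0.0234 0.0358] 5.2
```

View pics/f9.png

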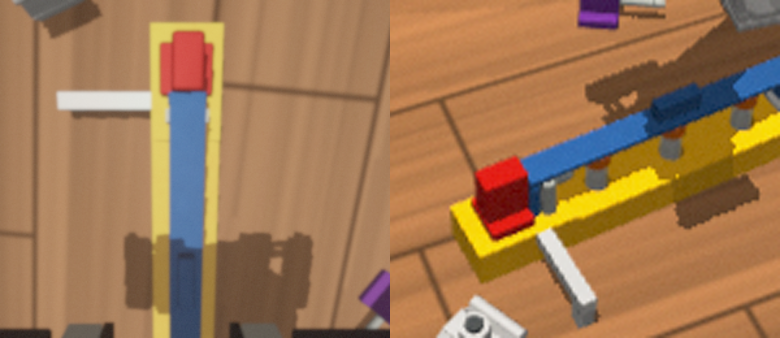

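The pin stands on the landing with its handle against the ear at about (187,65) in the left panel. It is in line with the bar, and the keeper is closed over the vials.

```bash
python3 -c "
from plant import close_job
print(close_job())"
```

```text
the job is handed in; nothing more can be done
None
```

The job is handed in: keeper opened, all three orange vials seated in the carrier and the one white vial in the rack, keeper closed and the red pin pushed in until its handle met the outer eyelet; the hand-in returned no verdict.

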